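Lock the shaking tray with its linch pin

TASK

Lock the sliding tray of the shaking table for transport: lift the linch pin off its blue rest, push it through the tray lug and the fixed lug behind it until its flange is home against the tray lug, then swing its wire ring over to the far side and gently snap the ring bar down past the pin's tip, leaving the pin home. Feel your way and never force the pin: the tray has stopped with its hole somewhat to the left of the fixed one, so find it gently and draw the tray into line with the pin.

Things in the scene. Friction and masses are not known exactly. Their poses are not given: they have to be found in the camera images.
- lock: Grey fixed base of the shaking table, 210 x 170 x 12 mm. Origin on the worktop under the tray lug's front face; x = direction in which the pin is pushed, z up. Along x: tray lug 0 to 14 mm (48 wide), fixed lug 18 to 36 mm (40 wide), both 90 mm high; free space; sliding aluminium tray with a crucible from 90 mm, 65 mm high. Each lug has a square level hole 13.5 mm wide.
- hole (a point): On the fixed lug's hole axis, 70 mm above the worktop, in the plane of the tray lug's front face; x = pushing direction, z up. The tray lug's own hole, met first, stands 4 to 18 mm to the left of this point (+y), at the same height; how far is not measured. The tray slides along y only, stays where it is left and resists with about 3 N.
- pin_grip (a point): Grasp point of the linch pin: in its red upright thumb tab, 14 mm thick along y, 26 mm long along x, flat sides from 15 mm below to 22 mm above this point. x points to the pin's tip, z up. It lies 17 mm behind the flange's front face and 6 mm above the shank axis. Pin and ring weigh about 170 g.
- rest: Fixed blue plastic rest, 100 x 50 mm, origin on the worktop under the pin's flange face. Two open saddles (5 to 37 mm along x) and a post under the rear of the head (36 to 48 mm behind) hold the pin level, axis 60 mm high, x to the tip; the pin lifts straight up.
- seat (a point): Centre of the front face of the pin's flange (24 x 24 mm, 4 mm thick), on the shank axis; x to the tip, z up. Comes to hole when the pin is home. In front of it: square shank, 12 mm wide, 40 mm long, then a 13 mm long four-sided taper to a blunt tip 8 mm wide, 3 mm high (53 mm in all).
- hinge (a point): Centre of the ring's hinge, on the pin's axis, 40 mm behind the flange's front face; the hinge axis is the pin's y. Axes as the pin's.
- bar (a point): Centre of the ring's cross bar: a slippery white plastic sleeve, 8 mm thick, 46 mm long along the pin's y, carried by two 6 mm legs (30 mm to either side) 94.5 mm from the hinge. It can be pulled outward from the hinge by 8 mm or pushed inward by 3 mm against a spring of 2.5 N/mm. Light friction (0.02 N m) holds the ring at any angle.
- ring (a joint): Angle of the ring, rad: 0 = folded back level, away from the tip; 1.57 = straight up; 3.14 = level on the tip's side. It swings up and over the lugs; its bar meets the top of the tip at about 3.09, must be pressed down with about 5 to 10 N, stretching its spring by 2.5 mm, and then snaps under the tip to 3.19 to 3.27 (stop).

How it is judged:
By the outcome, as a careful person would: the job done as asked, in the order asked, and still so for the second after the job is handed in, with the robot touching nothing.
It also fails if it takes over 72 s, if anything falls off the work surface, if the arm or the gripper's body presses on something with over 40 N, if the wrist force passes 120 N, or if a joint passes its speed limit or range.

ROBOT

A 7-joint arm with a two-finger parallel gripper is mounted at the origin on a cart in front of the work surface, level with it; the furniture and walls round the work are solid. World frame = base frame: x ahead of the robot, y to its left, z up, the work surface at z = 0. Lengths are in m, angles in rad, forces in N, time in s.
With the tool pointing down it reaches from about 0.4 to 0.85 m from the base axis. Payload 4.5 kg.
Tool frame: the origin (TCP) lies midway between the tips of the shut fingers; the grasp point (between the pads) lies env.grasp_offset behind it (env.grasp_offset is the distance from the TCP to the grasp point, in m); z points along the fingers, x is the direction in which the jaws open and shut, and the axes are right-handed (so a half turn about z gives the same grasp; the last joint's range is limited). The gripper opens to 85 mm and grips with 20 to 120 N. Pads are 22 mm wide; open, the fingers measure 114 mm over their backs; the gripper's body (76 mm by 85 mm) begins 54 mm behind the grasp point. The pads swing forward as they close: fully open they stand 13 mm farther back than shut.
Start: joints at [-1.093, 0.689, -0.195, 1.565, 0.157, 0.902, -0.215], TCP at [0.268, 0.564, 0.231] pointing down, gripper open.
Joint ranges: [-3.01, 3.01], [-0.46, 2.08], [-1.47, 1.51], [0.13, 2.56], [-1, 4.14], [0.04, 2.09], [-2.66, 2.66]. Speed limits (rad/s): [2.57, 2.57, 3.14, 3.14, 3.14, 3.14, 3.14].

INTERFACE

Orientations are given as a unit quaternion [w, x, y, z].
In Python, from rig import env, cams, spotter gives the robot as it stands. The module is installed in compiled form; this text tells all that it offers.
- The arm moves only by the tool servo_tool, never from a script. Its argument "increments" is a list of rows, each an object of numbers: "dx", "dy", "dz": the shift along the tool's x, y, z in cm; "rx", "ry", "rz": the turn, a rotation vector about the tool's x, y, z in degrees; "hand": the finger opening in cm, from 0 to 8.54. A call has 1 to 8 rows; each row shifts and turns the pose as measured when the row begins, along the tool's axes as they then stand; what a row does not reach is not made up. A row lasts 1/12 s, in which the tool goes at most 41.7 mm and 7.16 degrees, less where a joint would pass 70% of its speed; a pose out of reach is approached as far as the arm can. A call is refused whole if a number of a shift passes 4.17 or a number of a turn 7.16, either way. A call with a gripper value outside its range is refused whole. The fingers move at their own pace and stop on an object; "newtons" is the grip in N (left out, the last holds). Time passes only in rows, so rows that do not move let the fingers close. It gives the time, the measured TCP pose, the force and the opening at its end, in the units of the state.
- env.get_state(): the state, without advancing time (a new reading comes with each control period).
- cams.snapshot(name): name is "scene" or "top" or "wrist"; returns a dict with "frame" (420x560x3 uint8, blue, green, red), "camera_matrix" (3x3 intrinsics, pixels), "R" (3x3) and "t" (3): a world point X has camera coordinates R X + t; the wrist camera has in their place "tool_from_camera" (4x4, takes a point from camera to tool coordinates, whose origin is the TCP and whose axes are the tool frame's). Camera axes: x right, y down, z forward; pixel columns grow to the right and rows downward; lengths in m; the calibration is good to about 2 mm. The wrist camera is an equidistant fisheye: a pixel r from the principal point sees the ray r / f radians off the axis. A picture is of the moment at which its call begins: read the wrist's pose just before it. There is no depth.
- env.hand_in(): hands the job in, once; it reports no verdict.
Trained networks look in a picture, given as the dict that the camera call returned (one of the last four; its "shot" number tells which), for a name from the list of things; names that differ only in an ending like _2 or _b are one class to them, and where a whole thing is asked for, a point or a joint stands for the part that bears it (a point fixed in the world has none). Each returns a list of dicts, best first, with "p" (0 to 1); they miss things now and then, are a little off and sometimes report something else, mostly with a low value. They report only what shows in the picture. A call takes as long as a camera call.
- spotter.recognise(picture, query): "point" ([column, row] in pixels, amid what is visible of it).
- spotter.cut_out(picture, query): "pixels" (420x560 bool, what is visible of it) and "point" ([column, row] in pixels, amid what is visible of it).
- spotter.tip_of(picture, query): "point" ([column, row] in pixels: a listed point, or the origin of a listed thing).
The state is a dict: "clock": time; "joint_positions": joint angles; "qd": joint speeds; "joint_torque": joint torques, N m; "eef_pos": TCP position; "eef_rot": TCP orientation; "force": force on the tool from outside, world axes, zero at the start; "wrist_torque": the same for the moment, N m; "width": finger opening in m.
Only numpy, scipy, OpenCV 4.12 (cv2) and the standard library are available. Lean on these libraries where they do the work, as an engineer would, in place of code of your own. Each camera call takes 0.05 s, during which the arm holds its last target. There are 200 camera calls.

## Working session

There is one attempt and no reset: what is moved stays moved. The work goes in short steps, Python scripts to look and compute and a tool call to move; the robot and the scene stay as the last step left them, time stands still between calls to the robot, and variables do not carry over. Pictures are saved under pics/ and viewed, about 8 in all and at most 12, crops included, and the job is handed in when it is done.

Besides the shell and the picture viewer there is one more tool, called after ">>>" by a JSON object that holds its "method" and its "body", one argument or row to a line. servo_tool: Moves the arm, as the interface text tells. Its arguments: {"type":"object","properties":{"increments":{"type":"array","items":{"type":"object","properties":{"dx":{"type":"number"},"dy":{"type":"number"},"dz":{"type":"number"},"rx":{"type":"number"},"ry":{"type":"number"},"rz":{"type":"number"},"hand":{"type":"number"}}}},"newtons":{"type":"number"}},"required":["increments"]}

```bash
mkdir -p pics
cat > h.py <<'E'
import numpy as np, cv2
from scipy.spatial.transform import Rotation as Ro
from scipy.optimize import least_squares
from rig import env,cams,spotter
def st():
    s=env.get_state(); q=s["eef_rot"]; R=Ro.from_quat([q[1],q[2],q[3],q[0]]).as_matrix()
    return s,R,np.array(s["eef_pos"])
def snap(name,save=None):
    s,R,p=st(); d=cams.snapshot(name)
    if name=="wrist":
        T=np.array(d["tool_from_camera"]); Rw=R@T[:3,:3]; o=R@T[:3,3]+p
        d["_Rw"]=Rw; d["_o"]=o
    else:
        Rc=np.array(d["R"]); d["_Rw"]=Rc.T; d["_o"]=-Rc.T@np.array(d["t"])
    d["_n"]=name
    if save: cv2.imwrite("pics/"+save,d["frame"])
    return d
def ray(d,px):
    K=np.array(d["camera_matrix"]); u=(px[0]-K[0,2])/K[0,0]; v=(px[1]-K[1,2])/K[1,1]
    if d["_n"]=="wrist":
        r=np.hypot(u,v); c=np.array([u/r*np.sin(r),v/r*np.sin(r),np.cos(r)]) if r>1e-9 else np.array([0,0,1.])
    else: c=np.array([u,v,1.])
    c=d["_Rw"]@c; return d["_o"],c/np.linalg.norm(c)
def tri(rs):
    A=np.zeros((3,3));b=np.zeros(3)
    for o,c in rs:
        P=np.eye(3)-np.outer(c,c);A+=P;b+=P@o
    x=np.linalg.solve(A,b); return x,[np.linalg.norm((np.eye(3)-np.outer(c,c))@(x-o))*1000 for o,c in rs]
def atz(d,px,z):
    o,c=ray(d,px); return o+c*(z-o[2])/c[2]
E
python3 - <<'E'
from h import *
np.set_printoptions(precision=4,suppress=True)
s,R,p=st(); print(s); print(R, env.grasp_offset)
ds={n:snap(n,n+"0.png") for n in("scene","top","wrist")}
for q in("lock","hole","pin_grip","rest","seat","hinge","bar"):
    rs=[]
    for n,d in ds.items():
        r=spotter.tip_of(d,q)
        if r: 
            print(q,n,[(np.round(x["point"],1),round(x["p"],2)) for x in r[:2]]); rs.append(ray(d,r[0]["point"]))
    if len(rs)>1: print("  ",tri(rs), tri(rs[:2]))
E
cd pics; python3 -c "
import cv2,numpy as np
a=[cv2.imread(n+'0.png') for n in('scene','top')]
cv2.imwrite('s0.png',a[0])"
```

```text
{'clock': 0.0, 'joint_positions': array([-1.0932,  0.69  , -0.1945,  1.5664,  0.1573,  0.9025, -0.2151]), 'qd': array([ 0.0007, -0.0004, -0.0006, -0.0003, -0.    ,  0.0001, -0.0014]), 'joint_torque': array([ -0.0001, -53.9614,  -1.267 , -15.8544,   0.009 ,   0.0094,
         0.    ]), 'eef_pos': array([0.2681, 0.5638, 0.2305]), 'eef_rot': array([ 0.0006,  0.8454,  0.5342, -0.0008]), 'force': array([-0.0157, -0.271 , -0.3233]), 'wrist_torque': array([-0.0032, -0.0362,  0.0076]), 'width': 0.08526220171166553}
[[ 0.4293  0.9032 -0.0007]
 [ 0.9032 -0.4293 -0.0018]
 [-0.0019  0.0001 -1.    ]] 0.0187
lock scene [(array([281.2, 189.7]), 0.67), (array([339. , 240.3]), 0.24)]
lock top [(array([223.8, 146.8]), 0.83)]
   (array([ 0.6022,  0.0236, -0.0018]), [np.float64(4.247400341733087), np.float64(4.247400341733172)]) (array([ 0.6022,  0.0236, -0.0018]), [np.float64(4.247400341733087), np.float64(4.247400341733172)])
hole scene [(array([279.4, 159.5]), 0.91)]
hole top [(array([216. , 137.9]), 0.76)]
hole wrist [(array([ 23.9, 391.8]), 0.24)]
   (array([ 0.5066, -0.0251,  0.1174]), [np.float64
[... 1211 characters left out ...]
203), np.float64(1.8521093194866969)])
hinge scene [(array([326.7, 247.9]), 0.86)]
hinge top [(array([373.8, 233.1]), 0.88)]
hinge wrist [(array([  5.5, 396.4]), 0.52)]
   (array([ 0.4357, -0.247 ,  0.0587]), [np.float64(1.0128421640099323), np.float64(2.4067226322959767), np.float64(2.3384403745518725)]) (array([ 0.4371, -0.2465,  0.0588]), [np.float64(1.3082004999387167), np.float64(1.3082004999387262)])
bar scene [(array([274.2, 257.9]), 0.74)]
bar top [(array([359. , 288.1]), 0.63)]
   (array([ 0.3453, -0.2182,  0.0729]), [np.float64(1.1189659095971867), np.float64(1.1189659095972553)]) (array([ 0.3453, -0.2182,  0.0729]), [np.float64(1.1189659095971867), np.float64(1.1189659095972553)])
```

View pics/scene0.png

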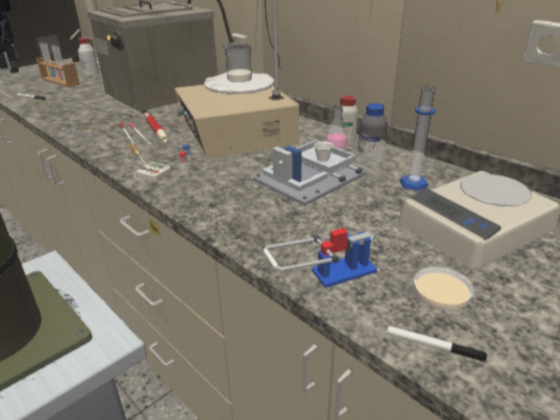

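View pics/top0.png

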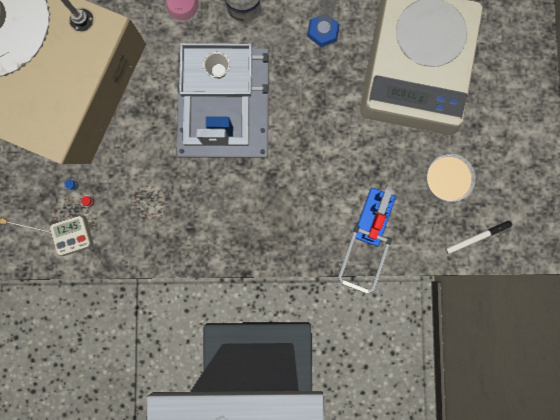

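The scene view shows the pin on its blue rest near (345,255), with the ring folded back. The lock is at (310,170). In the top view the rest is at (375,217), turned about -16°, and the lock at (222,120) is nearly square to the world. I'm moving toward them now.

>>> {"method": "servo_tool", "body": {
  "increments": [
    {"dx": -2.8,"dy": 2.95},
    {"dx": -2.8,"dy": 2.95},
    {"dx": -2.8,"dy": 2.95},
    {"dx": -2.8,"dy": 2.95},
    {"dx": -2.8,"dy": 2.95},
    {"dx": -2.8,"dy": 2.95},
    {"dx": -2.8,"dy": 2.95},
    {"dx": -2.8,"dy": 2.95}
  ]
}}

```text
invalid input at $.increments[0]: expected keys dx, dy, dz, rx, ry, rz, hand
```

>>> {"method": "servo_tool", "body": {
  "increments": [
    {"dx": -3.5,"dy": 1.8},
    {"dx": -3.5,"dy": 1.8},
    {"dx": -3.5,"dy": 1.8},
    {"dx": -3.5,"dy": 1.8},
    {"dx": -3.5,"dy": 1.8},
    {"dx": -3.5,"dy": 1.8}
  ]
}}

```text
invalid input at $.increments[0]: expected keys dx, dy, dz, rx, ry, rz, hand
```

>>> {"method": "servo_tool", "body": {
  "increments": [
    {"dx": -2.8,"dy": 2.95,"dz": 0,"rx": 0,"ry": 0,"rz": 0,"hand": 8.5},
    {"dx": -2.8,"dy": 2.95,"dz": 0,"rx": 0,"ry": 0,"rz": 0,"hand": 8.5},
    {"dx": -2.8,"dy": 2.95,"dz": 0,"rx": 0,"ry": 0,"rz": 0,"hand": 8.5},
    {"dx": -2.8,"dy": 2.95,"dz": 0,"rx": 0,"ry": 0,"rz": 0,"hand": 8.5},
    {"dx": -2.8,"dy": 2.95,"dz": 0,"rx": 0,"ry": 0,"rz": 0,"hand": 8.5},
    {"dx": -2.8,"dy": 2.95,"dz": 0,"rx": 0,"ry": 0,"rz": 0,"hand": 8.5},
    {"dx": -2.8,"dy": 2.95,"dz": 0,"rx": 0,"ry": 0,"rz": 0,"hand": 8.5},
    {"dx": -2.8,"dy": 2.95,"dz": 0,"rx": 0,"ry": 0,"rz": 0,"hand": 8.5}
  ]
}}

```text
clock: 1.87
eef_pos: [0.3839, 0.265, 0.2284]
eef_rot: [-0.007, 0.84, 0.543, 0.003]
force: [0.6, 0.0, 0.7]
width: 0.0847
```

>>> {"method": "servo_tool", "body": {
  "increments": [
    {"dx": -3.5,"dy": 2.0,"dz": 0,"rx": 0,"ry": 0,"rz": 0,"hand": 8.5},
    {"dx": -3.5,"dy": 2.0,"dz": 0,"rx": 0,"ry": 0,"rz": 0,"hand": 8.5},
    {"dx": -3.5,"dy": 2.0,"dz": 0,"rx": 0,"ry": 0,"rz": 0,"hand": 8.5},
    {"dx": -3.5,"dy": 2.0,"dz": 0,"rx": 0,"ry": 0,"rz": 0,"hand": 8.5},
    {"dx": -3.5,"dy": 2.0,"dz": 0,"rx": 0,"ry": 0,"rz": 0,"hand": 8.5},
    {"dx": -3.5,"dy": 2.0,"dz": 0,"rx": 0,"ry": 0,"rz": 0,"hand": 8.5},
    {"dx": 0,"dy": 0,"dz": 0,"rx": 0,"ry": 0,"rz": 0,"hand": 8.5}
  ]
}}

```text
clock: 2.45
eef_pos: [0.4102, 0.0069, 0.2256]
eef_rot: [-0.004, 0.844, 0.536, 0.006]
force: [0.3, -0.4, 0.0]
width: 0.0846
```

Run:
```python
from h import *
np.set_printoptions(precision=4,suppress=True)
s,R,p=st(); print(p,s["joint_positions"])
d=snap("wrist","w1.png"); print(d["camera_matrix"],d["tool_from_camera"],d["_o"])
for q,z in(("lock",0),("hole",.07),("pin_grip",.066),("seat",.06),("hinge",.06),("bar",.06)):
    r=spotter.tip_of(d,q)
    print(q,[(np.round(x["point"],1),round(x["p"],2),atz(d,x["point"],z)) for x in r[:2]])
```

```text
[0.4102 0.0069 0.2256] [ 0.0823  0.4392 -0.2919  2.1841  0.2185  0.5373  0.7605]
[[325.1923   0.     280.876 ]
 [  0.     325.1923 211.1578]
 [  0.       0.       1.    ]] [[ 1.      0.001  -0.0005  0.0008]
 [-0.0008  0.9446  0.3281 -0.0846]
 [ 0.0008 -0.3281  0.9446 -0.1421]
 [ 0.      0.      0.      1.    ]] [0.3333 0.0418 0.3677]
lock [(array([345.4, 293.5]), 0.58, array([0.5967, 0.0211, 0.    ]))]
hole [(array([355.8, 328.6]), 0.84, array([0.6017, 0.0193, 0.07  ])), (array([344.2, 293.2]), 0.39, array([0.5455, 0.024 , 0.07  ]))]
pin_grip [(array([111.7, 307.7]), 0.79, array([ 0.4548, -0.2457,  0.066 ]))]
seat [(array([105.7, 293.6]), 0.64, array([ 0.4365, -0.2449,  0.06  ])), (array([116.9, 319.5]), 0.62, array([ 0.4754, -0.2571,  0.06  ]))]
hinge [(array([102.4, 291.5]), 0.84, array([ 0.4322, -0.2476,  0.06  ])), (array([133.8, 291. ]), 0.75, array([ 0.4478, -0.2033,  0.06  ]))]
bar [(array([ 82.7, 222.5]), 0.7, array([ 0.3462, -0.2122,  0.06  ]))]
```

View pics/w1.png

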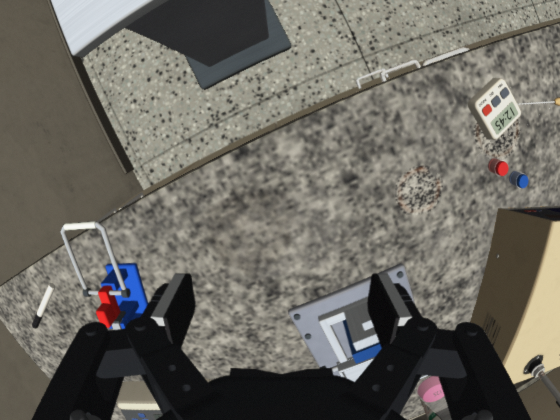

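>>> {"method": "servo_tool", "body": {
  "increments": [
    {"dx": -2.8,"dy": 1.7,"dz": 0.3,"rx": 0,"ry": 0,"rz": -1.1,"hand": 8.5},
    {"dx": -2.8,"dy": 1.7,"dz": 0.3,"rx": 0,"ry": 0,"rz": -1.1,"hand": 8.5},
    {"dx": -2.8,"dy": 1.7,"dz": 0.3,"rx": 0,"ry": 0,"rz": -1.1,"hand": 8.5},
    {"dx": -2.8,"dy": 1.7,"dz": 0.3,"rx": 0,"ry": 0,"rz": -1.1,"hand": 8.5},
    {"dx": -2.8,"dy": 1.7,"dz": 0.3,"rx": 0,"ry": 0,"rz": -1.1,"hand": 8.5},
    {"dx": -2.8,"dy": 1.7,"dz": 0.3,"rx": 0,"ry": 0,"rz": -1.1,"hand": 8.5},
    {"dx": -2.8,"dy": 1.7,"dz": 0.3,"rx": 0,"ry": 0,"rz": -1.1,"hand": 8.5},
    {"dx": 0,"dy": 0,"dz": 0,"rx": 0,"ry": 0,"rz": -1.1,"hand": 8.5}
  ]
}}

```text
clock: 3.47
eef_pos: [0.4646, -0.1993, 0.2]
eef_rot: [-0.005, 0.781, 0.624, 0.012]
force: [0.2, -0.2, 0.0]
width: 0.0845
```

```bash
cat >> h.py <<'E'
np.set_printoptions(precision=4,suppress=True)
def look(d,qs):
    o={}
    for q,z in qs:
        r=spotter.tip_of(d,q)
        print(q,[(np.round(x["point"],1),round(x["p"],2),atz(d,x["point"],z)) for x in r[:2]])
def tool():
    s,R,p=st(); g=p-R[:,2]*env.grasp_offset
    print("tcp",p,"grasp",g,"yawx %.2f"%np.degrees(np.arctan2(R[1,0],R[0,0])),"tilt",np.degrees(R[2,:2]),"F",s["force"],"T",s["wrist_torque"],"w",s["width"],"t",s["clock"])
    return R,p,g
def need(R,dw): print("tool shift cm",R.T@np.array(dw)*100)
E
python3 - <<'E'
from h import *
R,p,g=tool()
d=snap("wrist","w2.png")
look(d,(("pin_grip",.066),("seat",.06),("hinge",.06),("bar",.06)))
E
```

```text
tcp [ 0.4646 -0.1993  0.2   ] grasp [ 0.4643 -0.1997  0.2187] yawx 77.30 tilt [1.4128 0.4065] F [ 0.2445 -0.1553  0.0146] T [-0.0329  0.0165  0.034 ] w 0.0844553401992264 t 3.4667
pin_grip [(array([217.3, 200.6]), 0.93, array([ 0.4548, -0.2515,  0.066 ]))]
seat [(array([217.5, 217.8]), 0.61, array([ 0.4726, -0.2575,  0.06  ]))]
hinge [(array([220. , 175.3]), 0.94, array([ 0.4341, -0.2441,  0.06  ]))]
bar [(array([233. ,  67.3]), 0.65, array([ 0.3446, -0.2097,  0.06  ]))]
```

View pics/w2.png

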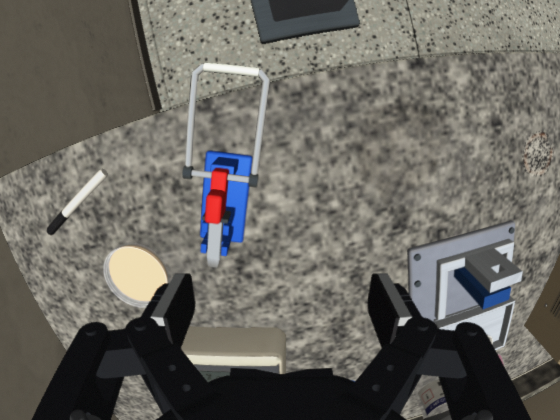

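>>> {"method": "servo_tool", "body": {
  "increments": [
    {"dx": -1.3,"dy": 0.1,"dz": 1.2,"rx": 0.1,"ry": -0.4,"rz": 1.7,"hand": 8.5},
    {"dx": -1.3,"dy": 0.1,"dz": 1.2,"rx": 0.1,"ry": -0.4,"rz": 1.7,"hand": 8.5},
    {"dx": -1.3,"dy": 0.1,"dz": 1.2,"rx": 0.1,"ry": -0.4,"rz": 1.7,"hand": 8.5},
    {"dx": -1.3,"dy": 0.1,"dz": 1.2,"rx": 0.1,"ry": -0.4,"rz": 1.7,"hand": 8.5},
    {"dx": 0,"dy": 0,"dz": 0,"rx": 0,"ry": 0,"rz": 0,"hand": 8.5}
  ]
}}

```text
clock: 4.13
eef_pos: [0.4535, -0.2409, 0.1483]
eef_rot: [-0.001, 0.815, 0.58, -0.002]
force: [-0.1, -0.2, 0.9]
width: 0.0851
```

Run:
```python
from h import *
R,p,g=tool()
d=snap("wrist","w3.png")
look(d,(("pin_grip",.066),("seat",.06),("hinge",.06),("bar",.06)))
# leg/shank direction
m=spotter.cut_out(d,"pin_grip")
print([(x["p"],x["pixels"].sum()) for x in m[:2]])
for x in spotter.recognise(d,"bar")[:1]: print(x,atz(d,x["point"],.06))
f=d["frame"].astype(int); b,gg,r=f[...,0],f[...,1],f[...,2]
M=((r>140)&(gg<80)&(b<80)).astype(np.uint8)
n,l,s,c=cv2.connectedComponentsWithStats(M); 
for i in range(1,n):
    if s[i,4]>40: print(s[i],c[i],atz(d,c[i],.088))
```

```text
tcp [ 0.4535 -0.2409  0.1483] grasp [ 0.4536 -0.2409  0.167 ] yawx 70.86 tilt [-0.1455 -0.261 ] F [-0.0643 -0.194   0.8505] T [ 0.0579 -0.0388  0.0168] w 0.08512384541535835 t 4.1333
pin_grip [(array([266.4, 226.1]), 0.69, array([ 0.4547, -0.2522,  0.066 ]))]
seat [(array([267.6, 243.7]), 0.64, array([ 0.471 , -0.2575,  0.06  ])), (array([268.2, 226.1]), 0.34, array([ 0.4573, -0.252 ,  0.06  ]))]
hinge [(array([265.5, 197.7]), 0.96, array([ 0.4354, -0.2462,  0.06  ]))]
bar [(array([269.3,  63. ]), 0.57, array([ 0.3442, -0.2111,  0.06  ]))]
[(0.87, np.int64(5610))]
{'point': [271.8, 68.6], 'p': 0.66} [ 0.3486 -0.2108  0.06  ]
[258 191  19  24 412] [266.665  201.8374] [ 0.4309 -0.2424  0.088 ]
[256 221  20  34 632] [265.0364 237.4256] [ 0.4544 -0.252   0.088 ]
```

View pics/w3.png

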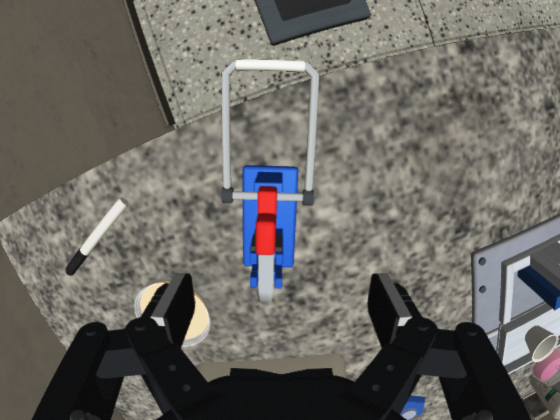

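>>> {"method": "servo_tool", "body": {
  "increments": [
    {"dx": -0.5,"dy": 0.25,"dz": 0.5,"rx": -0.2,"ry": 0.1,"rz": 0.6,"hand": 8.5},
    {"dx": -0.5,"dy": 0.25,"dz": 1.0,"rx": 0,"ry": 0,"rz": 0.6,"hand": 8.5},
    {"dx": 0,"dy": 0,"dz": 1.5,"rx": 0,"ry": 0,"rz": 0,"hand": 8.5},
    {"dx": 0,"dy": 0,"dz": 1.5,"rx": 0,"ry": 0,"rz": 0,"hand": 8.5},
    {"dx": 0,"dy": 0,"dz": 1.5,"rx": 0,"ry": 0,"rz": 0,"hand": 8.5},
    {"dx": 0,"dy": 0,"dz": 1.0,"rx": 0,"ry": 0,"rz": 0,"hand": 8.5},
    {"dx": 0,"dy": 0,"dz": 0,"rx": 0,"ry": 0,"rz": 0,"hand": 8.5}
  ]
}}

```text
clock: 5.07
eef_pos: [0.4613, -0.2527, 0.0779]
eef_rot: [0.005, 0.82, 0.572, 0.005]
force: [-1.2, -0.3, 0.8]
width: 0.0852
```

Run:
```python
from h import *
R,p,g=tool()
d=snap("wrist","w4.png")
look(d,(("pin_grip",.066),("seat",.06),("hinge",.06),("bar",.06)))
f=d["frame"].astype(int); b,gg,r=f[...,0],f[...,1],f[...,2]
M=((r>140)&(gg<80)&(b<80)).astype(np.uint8)
n,l,s,c=cv2.connectedComponentsWithStats(M); 
for i in range(1,n):
    if s[i,4]>40: print(s[i],c[i],atz(d,c[i],.088))
```

```text
tcp [ 0.4613 -0.2527  0.0779] grasp [ 0.4611 -0.2527  0.0966] yawx 69.73 tilt [0.1328 0.7261] F [-1.2114 -0.3011  0.8167] T [ 0.0017  0.0108 -0.0049] w 0.08524570768432185 t 5.0667
pin_grip [(array([275.3, 257.2]), 0.67, array([ 0.4559, -0.2531,  0.066 ]))]
seat [(array([276.7, 278.2]), 0.65, array([ 0.4719, -0.2583,  0.06  ]))]
hinge [(array([274.2, 214.5]), 0.63, array([ 0.4351, -0.2459,  0.06  ]))]
bar [(array([278.9,  22.2]), 0.69, array([ 0.3447, -0.2099,  0.06  ]))]
[263 207  27  33 832] [276.1659 222.1406] [ 0.4291 -0.2422  0.088 ]
[ 262  253   28   45 1227] [275.4645 274.8737] [ 0.4539 -0.2519  0.088 ]
```

>>> {"method": "servo_tool", "body": {
  "increments": [
    {"dx": -0.2,"dy": -0.5,"dz": 1.0,"rx": 0.7,"ry": -0.1,"rz": 0,"hand": 8.5},
    {"dx": 0,"dy": 0,"dz": 1.0,"rx": 0,"ry": 0,"rz": 0,"hand": 8.5},
    {"dx": 0,"dy": 0,"dz": 0.9,"rx": 0,"ry": 0,"rz": 0,"hand": 8.5},
    {"dx": 0,"dy": 0,"dz": 0.2,"rx": 0,"ry": 0,"rz": 0,"hand": 8.5},
    {"dx": 0,"dy": 0,"dz": 0,"rx": 0,"ry": 0,"rz": 0,"hand": 8.5}
  ]
}}

```text
clock: 5.73
eef_pos: [0.4585, -0.254, 0.0482]
eef_rot: [0.003, 0.821, 0.572, 0.002]
force: [0.3, -0.0, -0.0]
width: 0.0845
```

Run:
```python
from h import *
R,p,g=tool()
d=snap("wrist")
look(d,(("pin_grip",.066),("hinge",.06)))
f=d["frame"].astype(int); b,gg,r=f[...,0],f[...,1],f[...,2]
M=((r>140)&(gg<80)&(b<80)).astype(np.uint8)
n,l,s,c=cv2.connectedComponentsWithStats(M); 
for i in range(1,n):
    if s[i,4]>40: print(s[i],c[i],atz(d,c[i],.088))
```

```text
tcp [ 0.4585 -0.254   0.0482] grasp [ 0.4583 -0.2539  0.0669] yawx 69.72 tilt [0.0216 0.4407] F [ 0.3458 -0.0178 -0.0283] T [-0.0529  0.0131  0.0371] w 0.0844881234954997 t 5.7333
pin_grip [(array([280. , 290.7]), 0.84, array([ 0.4554, -0.2525,  0.066 ]))]
hinge [(array([279. , 242.4]), 0.67, array([ 0.4351, -0.2455,  0.06  ])), (array([281.7,  10.1]), 0.37, array([ 0.3441, -0.2107,  0.06  ]))]
[ 265  235   32   38 1143] [280.3438 252.6859] [ 0.4268 -0.2417  0.088 ]
[ 264  292   34   50 1591] [279.8862 316.3155] [ 0.4531 -0.2516  0.088 ]
```

>>> {"method": "servo_tool", "body": {
  "increments": [
    {"dx": 0,"dy": -0.3,"dz": 0.1,"rx": 0.4,"ry": 0,"rz": 0,"hand": 5.0},
    {"dx": 0,"dy": 0,"dz": 0,"rx": 0,"ry": 0,"rz": 0,"hand": 2.5},
    {"dx": 0,"dy": 0,"dz": 0,"rx": 0,"ry": 0,"rz": 0,"hand": 2.0},
    {"dx": 0,"dy": 0,"dz": 0,"rx": 0,"ry": 0,"rz": 0,"hand": 1.0},
    {"dx": 0,"dy": 0,"dz": 0,"rx": 0,"ry": 0,"rz": 0,"hand": 1.0},
    {"dx": 0,"dy": 0,"dz": 0,"rx": 0,"ry": 0,"rz": 0,"hand": 1.0},
    {"dx": 0,"dy": 0,"dz": 0,"rx": 0,"ry": 0,"rz": 0,"hand": 1.0},
    {"dx": 0,"dy": 0,"dz": 0,"rx": 0,"ry": 0,"rz": 0,"hand": 1.0}
  ],
  "newtons": 50
}}

```text
clock: 6.55
eef_pos: [0.4566, -0.2533, 0.0493]
eef_rot: [0.001, 0.821, 0.571, 0.001]
force: [-0.7, -0.5, -2.0]
width: 0.0139
```

Run:
```python
from h import *
R,p,g=tool()
d=snap("wrist")
look(d,(("pin_grip",.066),("hinge",.06)))
```

```text
tcp [ 0.4566 -0.2533  0.0493] grasp [ 0.4565 -0.2533  0.068 ] yawx 69.71 tilt [0.0187 0.21  ] F [-0.6665 -0.4955 -2.0454] T [-0.0269  0.0014  0.0306] w 0.013861357979490013 t 6.55
pin_grip [(array([280.5, 291.1]), 0.74, array([ 0.4545, -0.252 ,  0.066 ]))]
hinge [(array([280. , 243.7]), 0.62, array([ 0.4345, -0.2448,  0.06  ]))]
```

>>> {"method": "servo_tool", "body": {
  "increments": [
    {"dx": 0,"dy": 0,"dz": -0.5,"rx": 0,"ry": 0,"rz": 0,"hand": 1.0},
    {"dx": 0,"dy": 0,"dz": -1.0,"rx": 0,"ry": 0,"rz": 0,"hand": 1.0},
    {"dx": 0,"dy": 0,"dz": -2.0,"rx": 0,"ry": 0,"rz": 0,"hand": 1.0},
    {"dx": 0,"dy": 0,"dz": -2.0,"rx": 0,"ry": 0,"rz": 0,"hand": 1.0},
    {"dx": 0,"dy": 0,"dz": -2.0,"rx": 0,"ry": 0,"rz": 0,"hand": 1.0},
    {"dx": 0,"dy": 0,"dz": -2.0,"rx": 0,"ry": 0,"rz": 0,"hand": 1.0},
    {"dx": 0,"dy": 0,"dz": -1.0,"rx": 0,"ry": 0,"rz": 0,"hand": 1.0}
  ]
}}

```text
clock: 7.28
eef_pos: [0.4537, -0.2519, 0.1595]
eef_rot: [-0.002, 0.82, 0.572, -0.001]
force: [1.1, -0.4, -2.5]
width: 0.0134
```

>>> {"method": "servo_tool", "body": {
  "increments": [
    {"dx": 2.3,"dy": -0.4,"dz": 0,"rx": 0,"ry": 0,"rz": -2.5,"hand": 1.0},
    {"dx": 2.3,"dy": -0.4,"dz": 0,"rx": 0,"ry": 0,"rz": -2.5,"hand": 1.0},
    {"dx": 2.3,"dy": -0.4,"dz": 0,"rx": 0,"ry": 0,"rz": -2.5,"hand": 1.0},
    {"dx": 2.3,"dy": -0.4,"dz": 0,"rx": 0,"ry": 0,"rz": -2.5,"hand": 1.0},
    {"dx": 2.3,"dy": -0.4,"dz": 0,"rx": 0,"ry": 0,"rz": -2.5,"hand": 1.0},
    {"dx": 2.3,"dy": -0.4,"dz": 0,"rx": 0,"ry": 0,"rz": -2.5,"hand": 1.0},
    {"dx": 2.3,"dy": -0.4,"dz": 0,"rx": 0,"ry": 0,"rz": -2.5,"hand": 1.0},
    {"dx": 0,"dy": 0,"dz": 0,"rx": 0,"ry": 0,"rz": -2.0,"hand": 1.0}
  ]
}}

```text
clock: 7.95
eef_pos: [0.4639, -0.0871, 0.1697]
eef_rot: [0.006, 0.709, 0.705, 0.002]
force: [0.3, 0.2, -1.2]
width: 0.0134
```

Run:
```python
from h import *
R,p,g=tool()
d=snap("wrist","w5.png")
look(d,(("hole",.07),("lock",.0),("seat",p[2]+.0107),("hinge",p[2]+.0107),("bar",p[2]+.0107)))
```

```text
tcp [ 0.4639 -0.0871  0.1697] grasp [ 0.4637 -0.087   0.1884] yawx 89.72 tilt [-0.3374  0.611 ] F [ 0.3336  0.2393 -1.247 ] T [0.0128 0.0061 0.0257] w 0.013372202618736947 t 7.95
hole []
lock [(array([368.4, 301.3]), 0.83, array([0.6041, 0.0162, 0.    ]))]
seat [(array([285.1,  20.2]), 0.36, array([ 0.3459, -0.0843,  0.1804])), (array([278.8, 241.3]), 0.24, array([ 0.4392, -0.0872,  0.1804]))]
hinge [(array([280. , 243.4]), 0.81, array([ 0.4402, -0.0867,  0.1804]))]
bar []
```

View pics/w5.png

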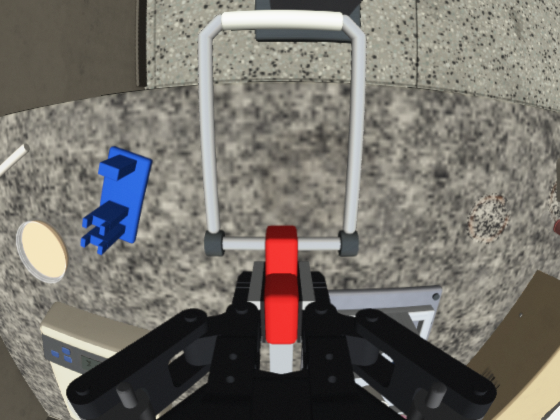

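```bash
cd pics; python3 -c "
import cv2,numpy as np
s=cv2.imread('scene0.png')[135:205,250:370]; t=cv2.imread('top0.png')[30:165,165:285]; w=cv2.imread('w2.png')[210:350,400:540]
f=lambda i,w,h:cv2.resize(i,(w,h),interpolation=cv2.INTER_CUBIC)
A=f(s,480,280); B=f(w,300,300); C=f(t,320,360)
o=np.zeros((590,800,3),np.uint8); o[:280,:480]=A; o[285:585,:300]=B; o[:360,480:800]=C
cv2.imwrite('crop1.png',o)"
```

```text
(no output)
```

View pics/crop1.png

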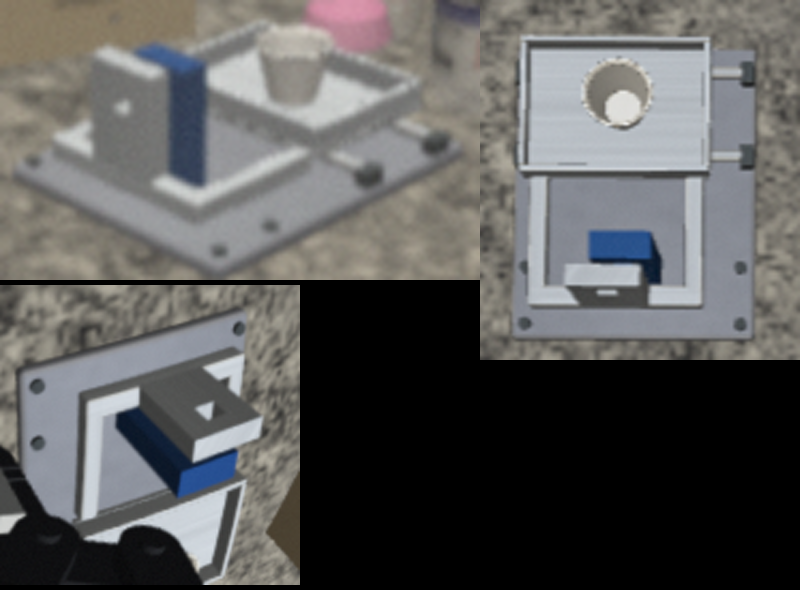

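Run:
```python
from h import *
tool()
dt=snap("top"); ds=snap("scene")
T=lambda x,y:((x-480)*120/320+165-.3,y*135/360+30-.3)
S=lambda x,y:(x/4+250-.4,y/4+135-.4)
print("base corners FL FR RR",[atz(dt,T(*c),.012) for c in((514,339),(755,339),(753,50))])
print("tray top front L,R ",[atz(dt,T(*c),.09) for c in((566,283),(642,283))],"rear",[atz(dt,T(*c),.09) for c in((566,264),(642,264))])
print("fix top rear L,R",[atz(dt,T(*c),.09) for c in((589,231),(651,231))])
print("hole top",atz(dt,T(607,291.5),.07),"scene",atz(ds,S(122,106),.07))
print("hole spot", tri([ray(dt,T(607,291.5)),ray(ds,S(122,106))]))
print("scene tray top front L,R",[atz(ds,S(*c),.09) for c in((93,57),(155,78))])
# w2: reconstruct
R=None
```

```text
tcp [ 0.4638 -0.0942  0.1687] grasp [ 0.4636 -0.094   0.1874] yawx 88.96 tilt [-0.5662  0.5478] F [-0.0264 -0.4744 -2.0476] T [ 0.0172  0.0275 -0.0012] w 0.013326857734727027 t 8.25
base corners FL FR RR [array([0.5846, 0.1052, 0.012 ]), array([ 0.583 , -0.0624,  0.012 ]), array([ 0.7908, -0.0625,  0.012 ])]
tray top front L,R  [array([0.6063, 0.0564, 0.09  ]), array([0.6059, 0.0076, 0.09  ])] rear [array([0.6187, 0.0565, 0.09  ]), array([0.6183, 0.0076, 0.09  ])]
fix top rear L,R [array([0.6403, 0.0418, 0.09  ]), array([0.6399, 0.0019, 0.09  ])]
hole top [0.6049 0.0328 0.07  ] scene [0.5957 0.0249 0.07  ]
hole spot (array([0.6057, 0.0342, 0.0638]), [np.float64(0.81022836269567), np.float64(0.8102283626956739)])
scene tray top front L,R [array([0.5987, 0.0503, 0.09  ]), array([0.6025, 0.0064, 0.09  ])]
```

Run:
```python
from h import *
R,p,g=tool()
z=p[2]+.0107
print("expected hinge",g-R[:,1]*.0235, "bar",g-R[:,1]*.118)
for n in("top","scene","wrist"):
    d=snap(n,"c_"+n+".png"); print(n); look(d,(("hinge",z),("bar",z),("hole",.07)))
```

```text
tcp [ 0.4638 -0.0939  0.1686] grasp [ 0.4636 -0.0937  0.1873] yawx 88.99 tilt [-0.5451  0.5435] F [-0.69    0.4491 -2.3169] T [0.0299 0.0322 0.0072] w 0.013340489851720719 t 8.35
expected hinge [ 0.4401 -0.0933  0.1871] bar [ 0.3456 -0.0916  0.1862]
top
hinge []
bar []
hole [(array([220.6, 138.2]), 0.91, array([0.6062, 0.0183, 0.07  ]))]
scene
hinge [(array([260. , 150.1]), 0.69, array([ 0.4396, -0.0895,  0.1793]))]
bar [(array([217.9, 165.5]), 0.69, array([ 0.3535, -0.0864,  0.1793]))]
hole [(array([281. , 161.4]), 0.55, array([0.596 , 0.0224, 0.07  ]))]
wrist
hinge [(array([279.5, 243.2]), 0.63, array([ 0.4401, -0.0923,  0.1793]))]
bar [(array([283.1,  17.1]), 0.78, array([ 0.3445, -0.0895,  0.1793]))]
hole [(array([393.7, 337.4]), 0.79, array([0.6012, 0.0194, 0.07  ]))]
```

>>> {"method": "servo_tool", "body": {
  "increments": [
    {"dx": 1.7,"dy": 0.5,"dz": 1.4,"rx": 0.4,"ry": 0.5,"rz": -1,"hand": 1.0},
    {"dx": 1.7,"dy": 0.5,"dz": 1.4,"rx": 0,"ry": 0,"rz": 0,"hand": 1.0},
    {"dx": 1.7,"dy": 0.5,"dz": 1.4,"rx": 0,"ry": 0,"rz": 0,"hand": 1.0},
    {"dx": 1.7,"dy": 0.5,"dz": 1.4,"rx": 0,"ry": 0,"rz": 0,"hand": 1.0},
    {"dx": 1.7,"dy": 0.5,"dz": 1.4,"rx": 0,"ry": 0,"rz": 0,"hand": 1.0},
    {"dx": 1.7,"dy": 0.5,"dz": 1.4,"rx": 0,"ry": 0,"rz": 0,"hand": 1.0},
    {"dx": 1.7,"dy": 0.5,"dz": 1.4,"rx": 0,"ry": 0,"rz": 0,"hand": 1.0},
    {"dx": 0,"dy": 0,"dz": 0,"rx": 0,"ry": 0,"rz": 0,"hand": 1.0}
  ],
  "newtons": 60
}}

```text
clock: 9.62
eef_pos: [0.5039, 0.0292, 0.0669]
eef_rot: [0.003, 0.708, 0.706, 0.003]
force: [1.1, 1.0, -1.3]
width: 0.0133
```

Run:
```python
from h import *
R,p,g=tool()
z=p[2]+.0107
print("expected hinge",g-R[:,1]*.0235, "seat",g+R[:,1]*.016,"tip",g+R[:,1]*.069-R[:,2]*-.008)
d=snap("wrist"); look(d,(("hinge",z),("bar",z)))
need(R,np.array([.510,.030,.0593])-p)
```

```text
tcp [0.5039 0.0292 0.0669] grasp [0.5038 0.0293 0.0856] yawx 89.86 tilt [-0.0402  0.4865] F [ 1.1058  0.9724 -1.2867] T [ 0.0815  0.0264 -0.0117] w 0.013333219097206118 t 9.6167
expected hinge [0.4803 0.0293 0.0854] seat [0.5198 0.0292 0.0857] tip [0.5729 0.0291 0.0782]
hinge [(array([281.7, 244.7]), 0.65, array([0.4809, 0.0302, 0.0776]))]
bar [(array([283.9,  20.2]), 0.74, array([0.3859, 0.0312, 0.0776]))]
tool shift cm [0.0778 0.5987 0.7664]
```

>>> {"method": "servo_tool", "body": {
  "increments": [
    {"dx": 0.1,"dy": 0.5,"dz": 0.5,"rx": 0.3,"ry": 0,"rz": -0.2,"hand": 1.0},
    {"dx": 0,"dy": 0.5,"dz": 0.25,"rx": 0,"ry": 0,"rz": 0,"hand": 1.0},
    {"dx": 0,"dy": 0,"dz": 0,"rx": 0,"ry": 0,"rz": 0,"hand": 1.0}
  ]
}}

```text
clock: 10.02
eef_pos: [0.5141, 0.0207, 0.0624]
eef_rot: [0.004, 0.71, 0.704, -0.001]
force: [-0.1, 0.4, -0.5]
width: 0.0133
```

Run:
```python
from h import *
R,p,g=tool()
d=snap("scene","s2.png"); t=snap("top")
a=cv2.resize(d["frame"][120:220,220:340],(720,600),interpolation=cv2.INTER_CUBIC)
cv2.imwrite("pics/s2c.png",a)
```

```text
tcp [0.5141 0.0207 0.0624] grasp [0.514  0.0209 0.0811] yawx 89.47 tilt [-0.4393  0.2172] F [-0.0734  0.4418 -0.5151] T [-0.0212 -0.0334 -0.0294] w 0.013283709834995524 t 10.0167
```

View pics/s2c.png

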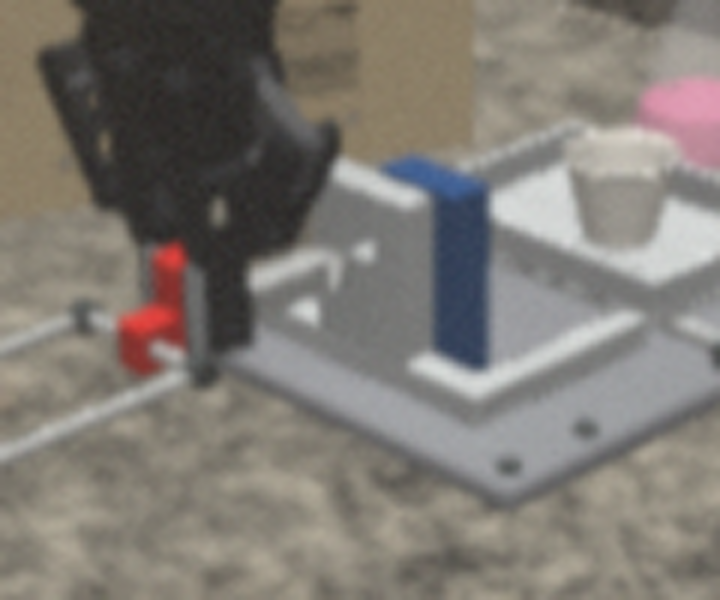

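Run:
```python
from h import *
R,p,g=tool()
d=snap("scene")
def pr(X):
    c=np.array(d["R"])@X+np.array(d["t"]); u=np.array(d["camera_matrix"])@c; u=u[:2]/u[2]; return np.round((u-[220,120])*6,0)
ax=g.copy(); ax[2]=p[2]+.0107
for n,o in(("hinge",-.0235),("flange",.016),("shank end",.056),("tip",.069)): print(n,pr(ax+R[:,1]*o))
for y in(.02,.025,.03,.035): print("hole",y,pr(np.array([.604,y,.07])))
for y in (.008,.056): print("lug top",pr(np.array([.604,y,.09])))
for q in("seat","hinge","pin_grip"): print(q,[(np.round((np.array(x["point"])-[220,120])*6),x["p"]) for x in spotter.tip_of(d,q)[:1]])
need(R,np.array([.514,.0295,.0593])-p)
```

```text
tcp [0.5131 0.0208 0.0625] grasp [0.513  0.0209 0.0812] yawx 89.48 tilt [-0.4525  0.1537] F [-0.1448 -0.4463 -1.5209] T [ 0.0354 -0.0078 -0.026 ] w 0.013679957841909276 t 10.1167
hinge [142. 338.]
flange [230. 301.]
shank end [315. 265.]
tip [342. 253.]
hole 0.02 [387. 244.]
hole 0.025 [377. 240.]
hole 0.03 [367. 235.]
hole 0.035 [358. 231.]
lug top [410. 202.]
lug top [317. 165.]
seat [(array([230., 305.]), 0.61)]
hinge [(array([142., 336.]), 0.66)]
pin_grip [(array([179., 328.]), 0.7)]
tool shift cm [0.8774 0.0842 0.3162]
```

>>> {"method": "servo_tool", "body": {
  "increments": [
    {"dx": 0.5,"dy": 0,"dz": 0.15,"rx": 0,"ry": 0.4,"rz": -0.5,"hand": 1.0},
    {"dx": 0.4,"dy": 0,"dz": 0.15,"rx": 0,"ry": 0,"rz": 0,"hand": 1.0},
    {"dx": 0,"dy": 0,"dz": 0,"rx": 0,"ry": 0,"rz": 0,"hand": 1.0},
    {"dx": 0,"dy": 0,"dz": 0,"rx": 0,"ry": 0,"rz": 0,"hand": 1.0}
  ]
}}

```text
clock: 10.65
eef_pos: [0.5121, 0.0319, 0.0594]
eef_rot: [0.0, 0.706, 0.708, 0.001]
force: [-0.1, -0.2, -1.2]
width: 0.0134
```

Run:
```python
from h import *
R,p,g=tool()
need(R,np.array([.514,.0300,.0593])-p)
```

```text
tcp [0.5121 0.0319 0.0594] grasp [0.512  0.0319 0.0781] yawx 90.16 tilt [0.0275 0.1008] F [-0.1264 -0.1874 -1.2255] T [-0.0347 -0.014   0.0241] w 0.013429032619603699 t 10.65
tool shift cm [-0.1909  0.1937  0.0103]
```

>>> {"method": "servo_tool", "body": {
  "increments": [
    {"dx": -0.15,"dy": 0.4,"dz": 0,"rx": 0,"ry": 0,"rz": 0,"hand": 1.0},
    {"dx": 0,"dy": 0.4,"dz": 0,"rx": 0,"ry": 0,"rz": 0,"hand": 1.0},
    {"dx": 0,"dy": 0.4,"dz": 0,"rx": 0,"ry": 0,"rz": 0,"hand": 1.0},
    {"dx": 0,"dy": 0.4,"dz": 0,"rx": 0,"ry": 0,"rz": 0,"hand": 1.0},
    {"dx": 0,"dy": 0.2,"dz": 0,"rx": 0,"ry": 0,"rz": 0,"hand": 1.0},
    {"dx": 0,"dy": 0,"dz": 0,"rx": 0,"ry": 0,"rz": 0,"hand": 1.0}
  ]
}}

```text
clock: 11.15
eef_pos: [0.5326, 0.0304, 0.0594]
eef_rot: [0.001, 0.706, 0.708, 0.001]
force: [0.1, 0.1, -1.3]
width: 0.0132
```

>>> {"method": "servo_tool", "body": {
  "increments": [
    {"dx": 0,"dy": 0.2,"dz": 0,"rx": 0,"ry": 0,"rz": 0,"hand": 1.0},
    {"dx": 0,"dy": 0.2,"dz": 0,"rx": 0,"ry": 0,"rz": 0,"hand": 1.0},
    {"dx": 0,"dy": 0.2,"dz": 0,"rx": 0,"ry": 0,"rz": 0,"hand": 1.0},
    {"dx": 0,"dy": 0,"dz": 0,"rx": 0,"ry": 0,"rz": 0,"hand": 1.0}
  ]
}}

```text
clock: 11.48
eef_pos: [0.5382, 0.0312, 0.0592]
eef_rot: [-0.0, 0.706, 0.709, 0.001]
force: [-0.1, 0.8, -2.3]
width: 0.0131
```

Tip reading is about 0.607 with no contact force yet. I'll keep going gently.

>>> {"method": "servo_tool", "body": {
  "increments": [
    {"dx": -0.05,"dy": 0.2,"dz": 0,"rx": 0,"ry": 0,"rz": 0,"hand": 1.0},
    {"dx": 0,"dy": 0.2,"dz": 0,"rx": 0,"ry": 0,"rz": 0,"hand": 1.0},
    {"dx": 0,"dy": 0.1,"dz": 0,"rx": 0,"ry": 0,"rz": 0,"hand": 1.0},
    {"dx": 0,"dy": 0,"dz": 0,"rx": 0,"ry": 0,"rz": 0,"hand": 1.0}
  ]
}}

```text
clock: 11.82
eef_pos: [0.5429, 0.0316, 0.0591]
eef_rot: [-0.001, 0.705, 0.709, 0.001]
force: [-0.4, 1.3, -1.5]
width: 0.0131
```

>>> {"method": "servo_tool", "body": {
  "increments": [
    {"dx": -0.05,"dy": 0.2,"dz": 0,"rx": 0,"ry": 0,"rz": 0.1,"hand": 1.0},
    {"dx": 0,"dy": 0.2,"dz": 0,"rx": 0,"ry": 0,"rz": 0.1,"hand": 1.0},
    {"dx": 0,"dy": 0.2,"dz": 0,"rx": 0,"ry": 0,"rz": 0,"hand": 1.0},
    {"dx": 0,"dy": 0,"dz": 0,"rx": 0,"ry": 0,"rz": 0,"hand": 1.0}
  ]
}}

```text
clock: 12.15
eef_pos: [0.5488, 0.0324, 0.0589]
eef_rot: [-0.002, 0.706, 0.708, 0.001]
force: [1.0, 1.4, -0.8]
width: 0.013
```

Run:
```python
from h import *
R,p,g=tool()
d=snap("scene"); look(d,(("seat",.07),("hole",.07)))
a=cv2.resize(d["frame"][120:220,220:340],(720,600),interpolation=cv2.INTER_CUBIC)
cv2.imwrite("pics/s3c.png",a)
```

```text
tcp [0.5488 0.0324 0.0589] grasp [0.5489 0.0323 0.0776] yawx 90.19 tilt [ 0.2023 -0.0865] F [ 0.9715  1.3562 -0.8178] T [0.3116 0.0262 0.0379] w 0.01298035793627229 t 12.15
seat [(array([269.7, 164.6]), 0.73, array([0.568 , 0.0282, 0.07  ]))]
hole [(array([279.4, 159.5]), 0.59, array([0.6003, 0.0319, 0.07  ]))]
```

View pics/s3c.png

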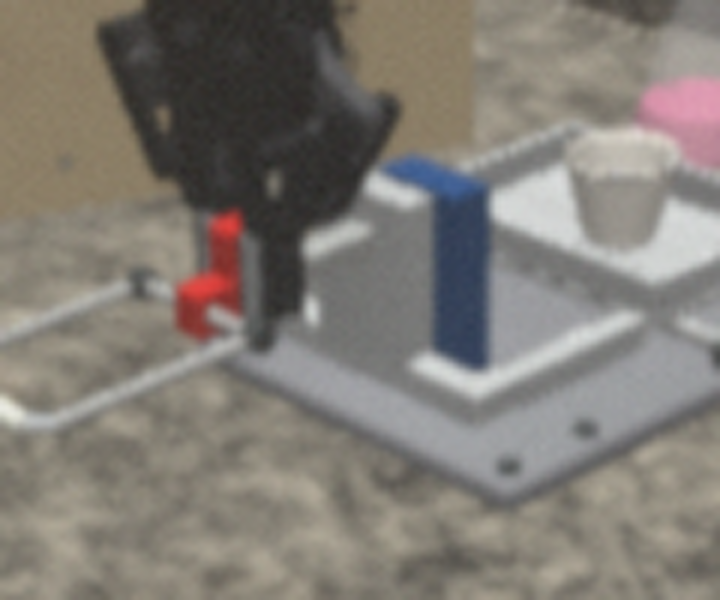

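>>> {"method": "servo_tool", "body": {
  "increments": [
    {"dx": -0.2,"dy": 0,"dz": 0,"rx": 0,"ry": 0,"rz": 0,"hand": 1.0},
    {"dx": -0.25,"dy": 0,"dz": 0,"rx": 0,"ry": 0,"rz": 0,"hand": 1.0},
    {"dx": -0.25,"dy": 0,"dz": 0,"rx": 0,"ry": 0,"rz": 0,"hand": 1.0},
    {"dx": -0.25,"dy": 0,"dz": 0,"rx": 0,"ry": 0,"rz": 0,"hand": 1.0},
    {"dx": 0,"dy": 0,"dz": 0,"rx": 0,"ry": 0,"rz": 0,"hand": 1.0},
    {"dx": 0,"dy": 0,"dz": 0,"rx": 0,"ry": 0,"rz": 0,"hand": 1.0}
  ]
}}

```text
clock: 12.8
eef_pos: [0.5487, 0.0241, 0.059]
eef_rot: [-0.003, 0.705, 0.709, 0.002]
force: [-0.1, 3.4, -1.2]
width: 0.013
```

Run:
```python
from h import *
R,p,g=tool()
d=snap("wrist"); look(d,(("hinge",p[2]+.0107),("bar",p[2]+.0107)))
d=snap("scene"); 
a=cv2.resize(d["frame"][120:220,220:340],(720,600),interpolation=cv2.INTER_CUBIC)
cv2.imwrite("pics/s4c.png",a)
```

```text
tcp [0.5487 0.0241 0.059 ] grasp [0.5487 0.024  0.0777] yawx 90.35 tilt [ 0.3704 -0.041 ] F [-0.0525  3.4161 -1.1942] T [0.6421 0.0825 0.1709] w 0.012999941086046803 t 12.8
hinge [(array([280.1, 246.8]), 0.72, array([0.5269, 0.0241, 0.0697]))]
bar [(array([283. ,  18.5]), 0.65, array([0.4297, 0.0246, 0.0697]))]
```

>>> {"method": "servo_tool", "body": {
  "increments": [
    {"dx": -0.2,"dy": 0,"dz": 0,"rx": 0,"ry": 0,"rz": 0.2,"hand": 1.0},
    {"dx": 0,"dy": 0.2,"dz": 0,"rx": 0,"ry": 0,"rz": 0.1,"hand": 1.0},
    {"dx": 0,"dy": 0.2,"dz": 0,"rx": 0,"ry": 0,"rz": 0,"hand": 1.0},
    {"dx": 0,"dy": 0.2,"dz": 0,"rx": 0,"ry": 0,"rz": 0,"hand": 1.0},
    {"dx": 0,"dy": 0,"dz": 0,"rx": 0,"ry": 0,"rz": 0,"hand": 1.0}
  ]
}}

```text
clock: 13.42
eef_pos: [0.5542, 0.022, 0.0589]
eef_rot: [-0.003, 0.707, 0.707, 0.001]
force: [0.4, 2.6, -1.3]
width: 0.0134
```

>>> {"method": "servo_tool", "body": {
  "increments": [
    {"dx": 0,"dy": 0.2,"dz": 0,"rx": 0,"ry": 0,"rz": 0,"hand": 1.0},
    {"dx": 0,"dy": 0.2,"dz": 0,"rx": 0,"ry": 0,"rz": 0,"hand": 1.0},
    {"dx": 0,"dy": 0.15,"dz": 0,"rx": 0,"ry": 0,"rz": 0,"hand": 1.0},
    {"dx": 0,"dy": 0,"dz": 0,"rx": 0,"ry": 0,"rz": 0,"hand": 1.0}
  ]
}}

```text
clock: 13.75
eef_pos: [0.56, 0.0221, 0.059]
eef_rot: [-0.003, 0.707, 0.707, 0.001]
force: [-0.3, 2.3, -1.1]
width: 0.0133
```

>>> {"method": "servo_tool", "body": {
  "increments": [
    {"dx": 0,"dy": 0.2,"dz": 0,"rx": 0,"ry": 0,"rz": 0,"hand": 1.0},
    {"dx": 0,"dy": 0.2,"dz": 0,"rx": 0,"ry": 0,"rz": 0,"hand": 1.0},
    {"dx": 0,"dy": 0.15,"dz": 0,"rx": 0,"ry": 0,"rz": 0,"hand": 1.0},
    {"dx": 0,"dy": 0,"dz": 0,"rx": 0,"ry": 0,"rz": 0,"hand": 1.0}
  ]
}}

```text
clock: 14.08
eef_pos: [0.5658, 0.0221, 0.0589]
eef_rot: [-0.003, 0.707, 0.707, 0.0]
force: [-0.8, 2.4, -0.9]
width: 0.0131
```

>>> {"method": "servo_tool", "body": {
  "increments": [
    {"dx": 0,"dy": 0.2,"dz": 0,"rx": 0,"ry": 0,"rz": 0,"hand": 1.0},
    {"dx": 0,"dy": 0.2,"dz": 0,"rx": 0,"ry": 0,"rz": 0,"hand": 1.0},
    {"dx": 0,"dy": 0.15,"dz": 0,"rx": 0,"ry": 0,"rz": 0,"hand": 1.0},
    {"dx": 0,"dy": 0,"dz": 0,"rx": 0,"ry": 0,"rz": 0,"hand": 1.0}
  ]
}}

```text
clock: 14.42
eef_pos: [0.5718, 0.0221, 0.059]
eef_rot: [-0.003, 0.707, 0.707, 0.0]
force: [-1.8, 2.5, -0.8]
width: 0.0132
```

>>> {"method": "servo_tool", "body": {
  "increments": [
    {"dx": 0,"dy": 0.2,"dz": 0,"rx": 0,"ry": 0,"rz": 0,"hand": 1.0},
    {"dx": 0,"dy": 0.2,"dz": 0,"rx": 0,"ry": 0,"rz": 0,"hand": 1.0},
    {"dx": 0,"dy": 0.2,"dz": 0,"rx": 0,"ry": 0,"rz": 0,"hand": 1.0},
    {"dx": 0,"dy": 0.1,"dz": 0,"rx": 0,"ry": 0,"rz": 0,"hand": 1.0},
    {"dx": 0,"dy": 0,"dz": 0,"rx": 0,"ry": 0,"rz": 0,"hand": 1.0}
  ]
}}

```text
clock: 14.83
eef_pos: [0.5793, 0.0221, 0.059]
eef_rot: [-0.004, 0.707, 0.707, 0.0]
force: [-2.3, 4.0, -0.6]
width: 0.0136
```

>>> {"method": "servo_tool", "body": {
  "increments": [
    {"dx": 0,"dy": 0.15,"dz": 0,"rx": 0,"ry": 0,"rz": 0,"hand": 1.0},
    {"dx": 0,"dy": 0.15,"dz": 0,"rx": 0,"ry": 0,"rz": 0,"hand": 1.0},
    {"dx": 0,"dy": 0.1,"dz": 0,"rx": 0,"ry": 0,"rz": 0,"hand": 1.0},
    {"dx": 0,"dy": 0,"dz": 0,"rx": 0,"ry": 0,"rz": 0,"hand": 1.0}
  ]
}}

```text
clock: 15.17
eef_pos: [0.5835, 0.0221, 0.059]
eef_rot: [-0.004, 0.707, 0.707, 0.0]
force: [-0.6, 2.9, 0.2]
width: 0.0134
```

Seat is at about 0.599 and moving freely. I'll inch on until the flange meets the lug.

>>> {"method": "servo_tool", "body": {
  "increments": [
    {"dx": 0,"dy": 0.12,"dz": 0,"rx": 0,"ry": 0,"rz": 0,"hand": 1.0},
    {"dx": 0,"dy": 0.1,"dz": 0,"rx": 0,"ry": 0,"rz": 0,"hand": 1.0},
    {"dx": 0,"dy": 0,"dz": 0,"rx": 0,"ry": 0,"rz": 0,"hand": 1.0}
  ]
}}

```text
clock: 15.42
eef_pos: [0.5859, 0.022, 0.059]
eef_rot: [-0.004, 0.707, 0.707, -0.0]
force: [-1.0, 3.1, 0.3]
width: 0.0135
```

>>> {"method": "servo_tool", "body": {
  "increments": [
    {"dx": 0,"dy": 0.1,"dz": 0,"rx": 0,"ry": 0,"rz": 0,"hand": 1.0},
    {"dx": 0,"dy": 0.1,"dz": 0,"rx": 0,"ry": 0,"rz": 0,"hand": 1.0},
    {"dx": 0,"dy": 0,"dz": 0,"rx": 0,"ry": 0,"rz": 0,"hand": 1.0}
  ]
}}

```text
clock: 15.67
eef_pos: [0.5872, 0.0221, 0.059]
eef_rot: [-0.004, 0.707, 0.707, -0.001]
force: [-2.4, 2.8, 0.2]
width: 0.0133
```

>>> {"method": "servo_tool", "body": {
  "increments": [
    {"dx": 0,"dy": 0.12,"dz": 0,"rx": 0,"ry": 0,"rz": 0,"hand": 1.0},
    {"dx": 0,"dy": 0.12,"dz": 0,"rx": 0,"ry": 0,"rz": 0,"hand": 1.0},
    {"dx": 0,"dy": 0.12,"dz": 0,"rx": 0,"ry": 0,"rz": 0,"hand": 1.0}
  ]
}}

```text
clock: 15.92
eef_pos: [0.5871, 0.022, 0.0591]
eef_rot: [-0.006, 0.707, 0.707, -0.004]
force: [-5.5, 2.2, 4.0]
width: 0.0133
```

>>> {"method": "servo_tool", "body": {
  "increments": [
    {"dx": 0,"dy": 0.15,"dz": 0,"rx": 0,"ry": 0,"rz": 0,"hand": 1.0},
    {"dx": 0,"dy": 0.15,"dz": 0,"rx": 0,"ry": 0,"rz": 0,"hand": 1.0},
    {"dx": 0,"dy": 0,"dz": 0,"rx": 0,"ry": 0,"rz": 0,"hand": 1.0}
  ]
}}

```text
clock: 16.17
eef_pos: [0.587, 0.022, 0.0596]
eef_rot: [-0.008, 0.707, 0.707, -0.006]
force: [-1.2, 1.4, -0.0]
width: 0.0132
```

Run:
```python
from h import *
R,p,g=tool()
d=snap("wrist"); look(d,(("hinge",p[2]+.0107),("bar",p[2]+.0107),("seat",.07)))
d=snap("scene"); look(d,(("seat",.07),("hole",.07),("hinge",.07)))
a=cv2.resize(d["frame"][120:220,220:340],(720,600),interpolation=cv2.INTER_CUBIC)
cv2.imwrite("pics/s5c.png",a)
```

```text
tcp [0.587  0.022  0.0596] grasp [0.5874 0.022  0.0782] yawx 90.00 tilt [ 0.163  -1.1508] F [-1.1919  1.3523 -0.0324] T [ 0.4565 -0.043  -0.0169] w 0.013227217872347881 t 16.1667
hinge [(array([277.8, 242.9]), 0.89, array([0.5637, 0.0212, 0.0703]))]
bar [(array([281.2,  23.2]), 0.85, array([0.4696, 0.0226, 0.0703]))]
seat []
seat [(array([287.1, 161.1]), 0.66, array([0.6062, 0.0141, 0.07  ]))]
hole [(array([280.9, 161.1]), 0.55, array([0.5969, 0.0237, 0.07  ]))]
hinge [(array([266.8, 167.7]), 0.82, array([0.5534, 0.0216, 0.07  ]))]
```

View pics/s5c.png

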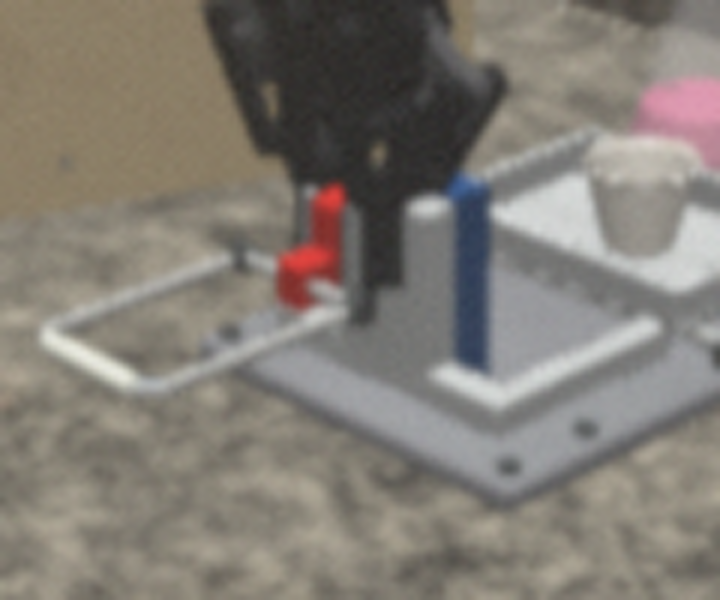

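>>> {"method": "servo_tool", "body": {
  "increments": [
    {"dx": 0,"dy": 0,"dz": 0.03,"rx": -1.1,"ry": 0,"rz": 0,"hand": 1.0},
    {"dx": 0,"dy": 0.1,"dz": 0,"rx": 0,"ry": 0,"rz": 0,"hand": 1.0},
    {"dx": 0,"dy": 0.1,"dz": 0,"rx": 0,"ry": 0,"rz": 0,"hand": 1.0},
    {"dx": 0,"dy": 0,"dz": 0,"rx": 0,"ry": 0,"rz": 0,"hand": 1.0}
  ]
}}

```text
clock: 16.9
eef_pos: [0.5873, 0.0219, 0.0588]
eef_rot: [-0.002, 0.707, 0.707, -0.001]
force: [-2.0, 2.3, 3.6]
width: 0.0132
```

Run:
```python
from h import *
R,p,g=tool()
d=snap("wrist"); look(d,(("hinge",p[2]+.0107),("bar",p[2]+.0107),))
```

```text
tcp [0.5873 0.0219 0.0588] grasp [0.5874 0.0219 0.0775] yawx 90.02 tilt [ 0.1116 -0.2761] F [-1.9896  2.2978  3.5748] T [0.4424 0.1836 0.0169] w 0.013182628939181193 t 16.9
hinge [(array([280.4, 243.7]), 0.72, array([0.564 , 0.0222, 0.0695]))]
bar [(array([283.3,  20.5]), 0.62, array([0.469 , 0.0233, 0.0695]))]
```

>>> {"method": "servo_tool", "body": {
  "increments": [
    {"dx": 0,"dy": 0,"dz": 0,"rx": 0,"ry": 0,"rz": 0,"hand": 2.0},
    {"dx": 0,"dy": 0,"dz": 0,"rx": 0,"ry": 0,"rz": 0,"hand": 3.5},
    {"dx": 0,"dy": 0,"dz": 0,"rx": 0,"ry": 0,"rz": 0,"hand": 3.5},
    {"dx": 0,"dy": 0,"dz": 0,"rx": 0,"ry": 0,"rz": 0,"hand": 3.5},
    {"dx": 0,"dy": 0,"dz": -0.5,"rx": 0,"ry": 0,"rz": 0,"hand": 3.5},
    {"dx": 0,"dy": 0,"dz": -1.5,"rx": 0,"ry": 0,"rz": 0,"hand": 3.5},
    {"dx": 0,"dy": -0.5,"dz": -2.0,"rx": 0,"ry": 0,"rz": 0,"hand": 3.5},
    {"dx": 0,"dy": -1.5,"dz": -2.5,"rx": 0,"ry": 0,"rz": 0,"hand": 3.5}
  ]
}}

```text
clock: 17.72
eef_pos: [0.5717, 0.016, 0.1213]
eef_rot: [0.0, 0.709, 0.705, -0.002]
force: [-0.1, -0.1, 0.1]
width: 0.0347
```

Run:
```python
from h import *
R,p,g=tool(); print(st()[0]["joint_positions"])
d=snap("wrist"); look(d,(("hinge",.07),("bar",.07),("seat",.07),("pin_grip",.076)))
```

```text
tcp [0.5717 0.016  0.1213] grasp [0.5718 0.0161 0.14  ] yawx 89.66 tilt [-0.2152 -0.1589] F [-0.0674 -0.1098  0.1077] T [ 0.0152 -0.0908 -0.0177] w 0.03466157492739429 t 17.7167
[ 0.0725  0.786  -0.3143  1.8172  0.4009  0.605   1.0754]
hinge [(array([293.2, 224.9]), 0.84, array([0.5638, 0.0243, 0.07  ]))]
bar [(array([296.3,  70.2]), 0.87, array([0.468 , 0.0259, 0.07  ]))]
seat [(array([291.5, 276.1]), 0.77, array([0.6016, 0.0235, 0.07  ]))]
pin_grip []
```

>>> {"method": "servo_tool", "body": {
  "increments": [
    {"dx": 0.2,"dy": -2.5,"dz": -0.5,"rx": 0,"ry": 0,"rz": 0,"hand": 3.5},
    {"dx": 0.2,"dy": -2.6,"dz": 0,"rx": 0,"ry": 0,"rz": 0,"hand": 3.5},
    {"dx": 0.2,"dy": -2.6,"dz": 0,"rx": 0,"ry": 0,"rz": 0,"hand": 3.5},
    {"dx": 0.2,"dy": -2.0,"dz": 0,"rx": 0,"ry": 0,"rz": 0,"hand": 3.5},
    {"dx": 0,"dy": 0,"dz": 0,"rx": 0,"ry": 0,"rz": 7,"hand": 3.5},
    {"dx": 0,"dy": 0,"dz": 0,"rx": 0,"ry": 0,"rz": 7,"hand": 3.5},
    {"dx": 0,"dy": 0,"dz": 0,"rx": 0,"ry": 0,"rz": 7,"hand": 3.5},
    {"dx": 0,"dy": 0,"dz": 0,"rx": 0,"ry": 0,"rz": 7,"hand": 3.5}
  ]
}}

```text
clock: 18.63
eef_pos: [0.4703, 0.0236, 0.1202]
eef_rot: [-0.001, 0.863, 0.506, -0.005]
force: [-0.3, 0.5, 0.3]
width: 0.035
```

>>> {"method": "servo_tool", "body": {
  "increments": [
    {"dx": 0,"dy": 0,"dz": 0,"rx": 0,"ry": 0,"rz": 7,"hand": 3.5},
    {"dx": 0,"dy": 0,"dz": 0,"rx": 0,"ry": 0,"rz": 7,"hand": 3.5},
    {"dx": 0,"dy": 0,"dz": 0,"rx": 0,"ry": 0,"rz": 7,"hand": 3.5},
    {"dx": 0,"dy": 0,"dz": 0,"rx": 0,"ry": 0,"rz": 7,"hand": 3.5},
    {"dx": 0,"dy": 0,"dz": 0,"rx": 0,"ry": 0,"rz": 7,"hand": 3.5},
    {"dx": 0,"dy": 0,"dz": 0,"rx": 0,"ry": 0,"rz": 7,"hand": 3.5},
    {"dx": 0,"dy": 0,"dz": 0,"rx": 0,"ry": 0,"rz": 7,"hand": 3.5},
    {"dx": 0,"dy": 0,"dz": 0,"rx": 0,"ry": 0,"rz": 0,"hand": 3.5}
  ]
}}

```text
clock: 19.3
eef_pos: [0.472, 0.0232, 0.1134]
eef_rot: [0.003, 0.996, 0.091, -0.008]
force: [0.0, 0.1, -1.3]
width: 0.0349
```

Run:
```python
from h import *
R,p,g=tool()
d=snap("wrist","w6.png"); look(d,(("hinge",.07),("bar",.07),("seat",.07),("pin_grip",.076),("hole",.07)))
need(R,np.array([.469,.0235,.11])-p)
```

```text
tcp [0.472  0.0232 0.1134] grasp [0.4722 0.0233 0.1321] yawx 10.47 tilt [-0.9326  0.2851] F [ 0.0428  0.0801 -1.2786] T [ 0.0013 -0.0497  0.0049] w 0.034934022139111946 t 19.3
hinge [(array([409.1, 263.7]), 0.95, array([0.5606, 0.0225, 0.07  ]))]
bar [(array([277.5, 231.3]), 0.64, array([0.4685, 0.0299, 0.07  ]))]
seat [(array([461.6, 270.4]), 0.81, array([0.6058, 0.0231, 0.07  ]))]
pin_grip [(array([443.7, 270.1]), 0.7, array([0.5858, 0.0242, 0.076 ]))]
hole [(array([458.4, 267.2]), 0.75, array([0.6017, 0.0253, 0.07  ]))]
tool shift cm [-0.2799 -0.0888  0.3476]
```

>>> {"method": "servo_tool", "body": {
  "increments": [
    {"dx": -0.15,"dy": 0,"dz": 0,"rx": 0,"ry": 0.5,"rz": 5.2,"hand": 3.5},
    {"dx": -0.1,"dy": 0,"dz": 0,"rx": -0.1,"ry": 0.4,"rz": 5.2,"hand": 3.5},
    {"dx": 0,"dy": 0,"dz": 0,"rx": 0,"ry": 0,"rz": 0,"hand": 3.5},
    {"dx": 0,"dy": 0,"dz": 0,"rx": 0,"ry": 0,"rz": 0,"hand": 3.5}
  ]
}}

```text
clock: 19.93
eef_pos: [0.4697, 0.0224, 0.1143]
eef_rot: [0.003, 1.0, 0.002, 0.001]
force: [0.5, -0.5, -0.9]
width: 0.0346
```

Run:
```python
from h import *
R,p,g=tool()
d=snap("wrist","w7.png"); look(d,(("hinge",.07),("bar",.07)))
r=spotter.cut_out(d,"bar")
for x in r[:1]:
    m=x["pixels"]; f=d["frame"]; w=m&(f.min(2)>200); ys,xs=np.nonzero(w); print(m.sum(),w.sum(),[atz(d,(np.median(xs[ys==k]),k),.07) for k in np.unique(ys)[::4]])
need(R,np.array([.469,.0225,.0513])-p)
```

```text
tcp [0.4697 0.0224 0.1143] grasp [0.4696 0.0225 0.133 ] yawx 0.27 tilt [0.1371 0.3611] F [ 0.4731 -0.5383 -0.8887] T [-0.0161 -0.0109 -0.0283] w 0.034556617278924555 t 19.9333
hinge [(array([415.8, 239.9]), 0.88, array([0.5605, 0.0227, 0.07  ]))]
bar [(array([279.9, 231.4]), 0.68, array([0.4697, 0.0293, 0.07  ]))]
3084 1940 [array([0.477 , 0.0585, 0.07  ]), array([0.5023, 0.0563, 0.07  ]), array([0.5298, 0.0542, 0.07  ]), array([0.4699, 0.0511, 0.07  ]), array([0.4696, 0.0485, 0.07  ]), array([0.4697, 0.046 , 0.07  ]), array([0.4694, 0.0434, 0.07  ]), array([0.4694, 0.0409, 0.07  ]), array([0.4694, 0.0383, 0.07  ]), array([0.4694, 0.0356, 0.07  ]), array([0.4694, 0.033 , 0.07  ]), array([0.4694, 0.0303, 0.07  ]), array([0.4691, 0.0276, 0.07  ]), array([0.4688, 0.0248, 0.07  ]), array([0.4688, 0.0221, 0.07  ]), array([0.4688, 0.0193, 0.07  ]), array([0.4688, 0.0164, 0.07  ]), array([0.4688, 0.0136, 0.07  ]), array([0.4689, 0.0107, 0.07  ]), array([0.4685, 0.0077, 0.07  ]), array([0.4689, 0.0047, 0.07  ]), array([0.4712, 0.0017, 0.07  ]), array([ 0.5193, -0.0019,  0.07  ]), array([ 0.5351, -0.0057,  0.07  ])]
tool shift cm [-0.0822 -0.0471  6.2989]
```

>>> {"method": "servo_tool", "body": {
  "increments": [
    {"dx": -0.05,"dy": 0,"dz": 0.8,"rx": 0.3,"ry": -0.1,"rz": 0,"hand": 3.5},
    {"dx": 0,"dy": 0,"dz": 1.5,"rx": 0,"ry": 0,"rz": 0,"hand": 3.5},
    {"dx": 0,"dy": 0,"dz": 1.5,"rx": 0,"ry": 0,"rz": 0,"hand": 3.5},
    {"dx": 0,"dy": 0,"dz": 1.2,"rx": 0,"ry": 0,"rz": 0,"hand": 3.5},
    {"dx": 0,"dy": 0,"dz": 0.8,"rx": 0,"ry": 0,"rz": 0,"hand": 3.5},
    {"dx": 0,"dy": 0,"dz": 0,"rx": 0,"ry": 0,"rz": 0,"hand": 3.5},
    {"dx": 0,"dy": 0,"dz": 0,"rx": 0,"ry": 0,"rz": 0,"hand": 3.5}
  ]
}}

```text
clock: 20.72
eef_pos: [0.471, 0.0224, 0.0521]
eef_rot: [-0.001, 1.0, 0.004, 0.002]
force: [-0.4, -0.7, -0.0]
width: 0.0352
```

Run:
```python
from h import *
R,p,g=tool()
d=snap("wrist","w8.png"); look(d,(("hinge",.07),("bar",.07),("seat",.07),("hole",.07)))
r=spotter.cut_out(d,"bar")
for x in r[:1]:
    m=x["pixels"]; f=d["frame"]; w=m&(f.min(2)>200); ys,xs=np.nonzero(w); print(m.sum(),w.sum(),[atz(d,(np.median(xs[ys==k]),k),.07)[:2] for k in np.unique(ys)[::10]])
need(R,np.array([.469,.0225,.0513])-p)
```

```text
tcp [0.471  0.0224 0.0521] grasp [0.4709 0.0224 0.0708] yawx 0.45 tilt [ 0.1736 -0.1056] F [-0.3839 -0.7244 -0.0424] T [-0.0241 -0.0283  0.0013] w 0.03517855418684731 t 20.7167
hinge [(array([455.6, 286.3]), 0.66, array([0.5597, 0.0251, 0.07  ])), (array([497.8, 288.1]), 0.22, array([0.5896, 0.0212, 0.07  ]))]
bar [(array([277. , 283.1]), 0.81, array([0.4697, 0.0305, 0.07  ])), (array([514.2, 281. ]), 0.4, array([0.6009, 0.0246, 0.07  ]))]
seat [(array([517.6, 281.6]), 0.95, array([0.604 , 0.0239, 0.07  ]))]
hole [(array([514.2, 281.6]), 0.56, array([0.6011, 0.0242, 0.07  ]))]
4669 2251 [array([0.4764, 0.059 ]), array([0.528 , 0.0543]), array([0.4699, 0.0494]), array([0.4697, 0.0447]), array([0.4695, 0.0398]), array([0.4695, 0.0348]), array([0.4691, 0.0295]), array([0.4691, 0.0241]), array([0.4688, 0.0184]), array([0.4688, 0.0125]), array([0.4691, 0.0063]), array([ 0.474 , -0.0002])]
tool shift cm [-0.1985 -0.0111  0.076 ]
```

>>> {"method": "servo_tool", "body": {
  "increments": [
    {"dx": -0.16,"dy": 0,"dz": 0,"rx": 0,"ry": 0,"rz": 0,"hand": 2.0},
    {"dx": 0,"dy": 0,"dz": 0,"rx": 0,"ry": 0,"rz": 0,"hand": 1.2},
    {"dx": 0,"dy": 0,"dz": 0,"rx": 0,"ry": 0,"rz": 0,"hand": 1.0},
    {"dx": 0,"dy": 0,"dz": 0,"rx": 0,"ry": 0,"rz": 0,"hand": 0.9},
    {"dx": 0,"dy": 0,"dz": 0,"rx": 0,"ry": 0,"rz": 0,"hand": 0.6},
    {"dx": 0,"dy": 0,"dz": 0,"rx": 0,"ry": 0,"rz": 0,"hand": 0.6}
  ],
  "newtons": 20
}}

```text
clock: 21.52
eef_pos: [0.4688, 0.0221, 0.0541]
eef_rot: [-0.001, 1.0, 0.003, 0.002]
force: [-0.3, -1.1, 0.7]
width: 0.0068
```

>>> {"method": "servo_tool", "body": {
  "increments": [
    {"dx": 0.04,"dy": 0,"dz": -0.82,"rx": 0,"ry": 0,"rz": 0,"hand": 0.6},
    {"dx": 0.11,"dy": 0,"dz": -0.82,"rx": 0,"ry": 0,"rz": 0,"hand": 0.6},
    {"dx": 0.18,"dy": 0,"dz": -0.8,"rx": 0,"ry": 0,"rz": 0,"hand": 0.6},
    {"dx": 0.25,"dy": 0,"dz": -0.79,"rx": 0,"ry": 0,"rz": 0,"hand": 0.6},
    {"dx": 0,"dy": 0,"dz": 0,"rx": 0,"ry": 0,"rz": 0,"hand": 0.6}
  ]
}}

```text
clock: 21.93
eef_pos: [0.4731, 0.0216, 0.0895]
eef_rot: [-0.0, 1.0, 0.003, 0.0]
force: [-0.6, -1.5, -1.0]
width: 0.0066
```

```bash
cat >> h.py <<'E'
H=np.array([.5638,.022,.070])
def arc(off=.0028):
    R,p,g=tool(); b=g-[0,0,off]; v=b-H
    print("ring deg",np.degrees(np.arctan2(v[2],-v[0])),"r",np.hypot(v[0],v[2]))
E
python3 - <<'E'
from h import *
arc()
d=snap("wrist"); z=st()[2][2]+.0187-.0028
look(d,(("bar",z),("seat",.07),("hinge",.07)))
E
```

```text
tcp [0.4731 0.0216 0.0895] grasp [0.4731 0.0216 0.1082] yawx 0.35 tilt [ 0.0249 -0.0514] F [-0.5693 -1.5095 -1.0159] T [-0.1282  0.0806 -0.1073] w 0.006611866051835169 t 21.9333
ring deg 21.294762207758026 r 0.09734428390981063
bar [(array([282.2, 282.8]), 0.7, array([0.4743, 0.0284, 0.1049]))]
seat [(array([482.3, 250.1]), 0.88, array([0.6025, 0.0253, 0.07  ]))]
hinge [(array([428.3, 254.2]), 0.91, array([0.5619, 0.0241, 0.07  ])), (array([436.4, 215.5]), 0.17, array([0.5626, 0.0488, 0.07  ]))]
```

>>> {"method": "servo_tool", "body": {
  "increments": [
    {"dx": 0.38,"dy": 0,"dz": -0.72,"rx": 0,"ry": 0,"rz": 0,"hand": 0.6},
    {"dx": 0.43,"dy": 0,"dz": -0.66,"rx": 0,"ry": 0,"rz": 0,"hand": 0.6},
    {"dx": 0.5,"dy": 0,"dz": -0.6,"rx": 0,"ry": 0,"rz": 0,"hand": 0.6},
    {"dx": 0.52,"dy": 0,"dz": -0.5,"rx": 0,"ry": 0,"rz": 0,"hand": 0.6},
    {"dx": 0,"dy": 0,"dz": 0,"rx": 0,"ry": 0,"rz": 0,"hand": 0.6}
  ]
}}

```text
clock: 22.55
eef_pos: [0.4836, 0.0217, 0.1107]
eef_rot: [-0.0, 1.0, 0.003, -0.009]
force: [-1.3, 0.0, 0.8]
width: 0.0069
```

Run:
```python
from h import *
arc()
d=snap("wrist"); z=st()[2][2]+.0187-.0028
look(d,(("bar",z),("seat",.07),("hinge",.07)))
```

```text
tcp [0.4836 0.0217 0.1107] grasp [0.484  0.0217 0.1294] yawx 0.39 tilt [-1.0513 -0.0313] F [-1.3281  0.0016  0.8398] T [-0.1029  0.4131 -0.0701] w 0.006881306975220177 t 22.55
ring deg 35.3214441708991 r 0.0978280255651091
bar [(array([281.7, 278.8]), 0.86, array([0.4848, 0.0307, 0.1262]))]
seat [(array([455.3, 238.5]), 0.81, array([0.6012, 0.0256, 0.07  ]))]
hinge [(array([281.8, 279.6]), 0.65, array([ 0.4842, -0.0038,  0.07  ])), (array([401.8, 240.2]), 0.62, array([0.5611, 0.0248, 0.07  ]))]
```

>>> {"method": "servo_tool", "body": {
  "increments": [
    {"dx": 0.6,"dy": 0,"dz": -0.6,"rx": 0,"ry": 0.6,"rz": 0,"hand": 0.6},
    {"dx": 0.7,"dy": 0,"dz": -0.55,"rx": 0,"ry": 0.4,"rz": 0,"hand": 0.6},
    {"dx": 0.75,"dy": 0,"dz": -0.5,"rx": 0,"ry": 0,"rz": 0,"hand": 0.6},
    {"dx": 0.8,"dy": 0,"dz": -0.45,"rx": 0,"ry": 0,"rz": 0,"hand": 0.6},
    {"dx": 0.4,"dy": 0,"dz": -0.2,"rx": 0,"ry": 0,"rz": 0,"hand": 0.6},
    {"dx": 0,"dy": 0,"dz": 0,"rx": 0,"ry": 0,"rz": 0,"hand": 0.6}
  ]
}}

```text
clock: 23.25
eef_pos: [0.51, 0.0216, 0.1345]
eef_rot: [-0.0, 1.0, 0.003, -0.008]
force: [-3.2, 0.4, 4.6]
width: 0.0069
```

Run:
```python
from h import *
arc()
d=snap("wrist"); z=st()[2][2]+.0187-.0028
look(d,(("bar",z),("seat",.07),("hinge",.07)))
```

```text
tcp [0.51   0.0216 0.1345] grasp [0.5103 0.0216 0.1532] yawx 0.39 tilt [-0.9293 -0.0302] F [-3.1671  0.3618  4.6069] T [-0.0362  0.8584 -0.042 ] w 0.006938634573177892 t 23.25
ring deg 56.3486696570025 r 0.09658674187150296
bar [(array([283.2, 282.3]), 0.67, array([0.5118, 0.029 , 0.1504]))]
seat [(array([411.1, 225.9]), 0.61, array([0.603 , 0.0251, 0.07  ]))]
hinge [(array([356.3, 226.8]), 0.77, array([0.5618, 0.0243, 0.07  ]))]
```

>>> {"method": "servo_tool", "body": {
  "increments": [
    {"dx": 0.6,"dy": 0,"dz": -0.6,"rx": 0,"ry": 0.5,"rz": 0,"hand": 0.6},
    {"dx": 0.8,"dy": 0,"dz": -0.4,"rx": 0,"ry": 0.4,"rz": 0,"hand": 0.6},
    {"dx": 0.85,"dy": 0,"dz": -0.35,"rx": 0,"ry": 0,"rz": 0,"hand": 0.6},
    {"dx": 0.85,"dy": 0,"dz": -0.3,"rx": 0,"ry": 0,"rz": 0,"hand": 0.6},
    {"dx": 0.7,"dy": 0,"dz": -0.15,"rx": 0,"ry": 0,"rz": 0,"hand": 0.6},
    {"dx": 0,"dy": 0,"dz": 0,"rx": 0,"ry": 0,"rz": 0,"hand": 0.6}
  ]
}}

```text
clock: 23.95
eef_pos: [0.5567, 0.0219, 0.1552]
eef_rot: [-0.0, 1.0, 0.004, 0.007]
force: [-0.1, 0.0, -0.4]
width: 0.0068
```

Run:
```python
from h import *
arc()
d=snap("wrist","w9.png"); z=st()[2][2]+.0187-.0028
look(d,(("bar",z),("seat",.07),("hinge",.07)))
```

```text
tcp [0.5567 0.0219 0.1552] grasp [0.5564 0.0218 0.1739] yawx 0.42 tilt [ 0.7701 -0.0065] F [-0.1119  0.0174 -0.3523] T [-0.1168  0.2255 -0.0309] w 0.006760210805351901 t 23.95
ring deg 85.8368360717709 r 0.10137855285821981
bar [(array([281.1, 283.1]), 0.6, array([0.5571, 0.0287, 0.1709]))]
seat [(array([338. , 216.9]), 0.71, array([0.6014, 0.0237, 0.07  ]))]
hinge [(array([287.1, 215.1]), 0.82, array([0.5629, 0.025 , 0.07  ]))]
```

Run:
```python
from h import *
d=snap("scene","s6.png")
for q in("bar","hinge","seat","hole"):
    for x in spotter.tip_of(d,q)[:2]:
        o,c=ray(d,x["point"]); X=o+c*(.022-o[1])/c[1]; print(q,x["p"],np.round(x["point"],1),"at y=.022:",X)
a=cv2.resize(d["frame"][80:205,220:340],(576,600),interpolation=cv2.INTER_CUBIC); cv2.imwrite("pics/s6c.png",a)
```

```text
bar 0.83 [268.6 126.2] at y=.022: [0.5624 0.022  0.159 ]
seat 0.85 [281.3 161.7] at y=.022: [0.5964 0.022  0.0693]
seat 0.59 [281.3 190.1] at y=.022: [0.5951 0.022  0.0001]
hole 0.61 [282.4 161. ] at y=.022: [0.5998 0.022  0.0698]
```

View pics/s6c.png

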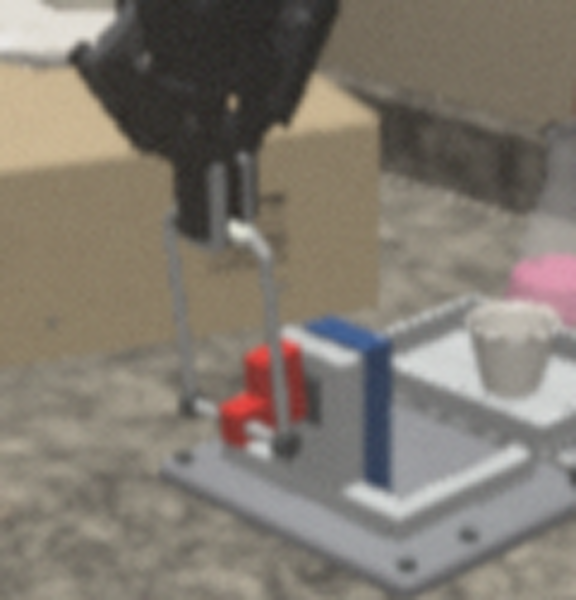

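>>> {"method": "servo_tool", "body": {
  "increments": [
    {"dx": 0.8,"dy": 0,"dz": 0.05,"rx": 0,"ry": -0.4,"rz": 0,"hand": 0.6},
    {"dx": 0.8,"dy": 0,"dz": 0.1,"rx": 0,"ry": -0.4,"rz": 0,"hand": 0.6},
    {"dx": 0.8,"dy": 0,"dz": 0.15,"rx": 0,"ry": 0,"rz": 0,"hand": 0.6},
    {"dx": 0.8,"dy": 0,"dz": 0.25,"rx": 0,"ry": 0,"rz": 0,"hand": 0.6},
    {"dx": 0.8,"dy": 0,"dz": 0.35,"rx": 0,"ry": 0,"rz": 0,"hand": 0.6},
    {"dx": 0.75,"dy": 0,"dz": 0.4,"rx": 0,"ry": 0,"rz": 0,"hand": 0.6},
    {"dx": 0.6,"dy": 0,"dz": 0.4,"rx": 0,"ry": 0,"rz": 0,"hand": 0.6},
    {"dx": 0,"dy": 0,"dz": 0,"rx": 0,"ry": 0,"rz": 0,"hand": 0.6}
  ]
}}

```text
clock: 25.07
eef_pos: [0.611, 0.0219, 0.1374]
eef_rot: [-0.0, 1.0, 0.003, -0.001]
force: [1.4, -0.1, 1.9]
width: 0.0069
```

Run:
```python
from h import *
arc(.009)
d=snap("scene")
for q in("bar","hinge","seat","hole"):
    for x in spotter.tip_of(d,q)[:1]:
        o,c=ray(d,x["point"]); X=o+c*(.022-o[1])/c[1]; print(q,x["p"],np.round(x["point"],1),"at y=.022:",X)
```

```text
tcp [0.611  0.0219 0.1374] grasp [0.611  0.0219 0.1561] yawx 0.39 tilt [-0.1555 -0.0132] F [ 1.4145 -0.0668  1.9448] T [-0.1521 -0.29   -0.0487] w 0.006910533297680816 t 25.0667
ring deg 121.46617057259031 r 0.09043530907559763
bar 0.67 [288.8 128.6] at y=.022: [0.6198 0.022  0.138 ]
hinge 0.55 [268.7 170.1] at y=.022: [0.559  0.022  0.0623]
seat 0.82 [282.9 160.3] at y=.022: [0.6013 0.022  0.071 ]
hole 0.94 [280.5 161.6] at y=.022: [0.594  0.022  0.0703]
```

>>> {"method": "servo_tool", "body": {
  "increments": [
    {"dx": 0,"dy": 0,"dz": 0,"rx": 0,"ry": 0,"rz": 0,"hand": 1.2},
    {"dx": 0,"dy": 0,"dz": 0,"rx": 0,"ry": 0,"rz": 0,"hand": 2.0},
    {"dx": 0,"dy": 0,"dz": 0,"rx": 0,"ry": 0,"rz": 0,"hand": 2.0},
    {"dx": 0,"dy": 0,"dz": -1.0,"rx": 0,"ry": 0,"rz": 0,"hand": 2.0},
    {"dx": 0,"dy": 0,"dz": -2.0,"rx": 0,"ry": 0,"rz": 0,"hand": 2.0},
    {"dx": 0,"dy": 0,"dz": -2.0,"rx": 0,"ry": 0,"rz": 0,"hand": 1.0},
    {"dx": 0,"dy": 0,"dz": -1.0,"rx": 0,"ry": 0,"rz": 0,"hand": 0},
    {"dx": 0,"dy": 0,"dz": 0,"rx": 0,"ry": 0,"rz": -7,"hand": 0}
  ]
}}

```text
clock: 25.98
eef_pos: [0.6014, 0.0232, 0.1996]
eef_rot: [-0.001, 0.998, 0.066, -0.011]
force: [0.2, -0.4, 0.4]
width: -0.0001
```

>>> {"method": "servo_tool", "body": {
  "increments": [
    {"dx": 0,"dy": 0,"dz": 0,"rx": 0,"ry": 0,"rz": -7,"hand": 0},
    {"dx": 0,"dy": 0,"dz": 0,"rx": 0,"ry": 0,"rz": -7,"hand": 0},
    {"dx": 0,"dy": 0,"dz": 0,"rx": 0,"ry": 0,"rz": -7,"hand": 0},
    {"dx": 0,"dy": 0,"dz": 0,"rx": 0,"ry": 0,"rz": -7,"hand": 0},
    {"dx": 0,"dy": 0,"dz": 0,"rx": 0,"ry": 0,"rz": -7,"hand": 0},
    {"dx": 0,"dy": 0,"dz": 0,"rx": 0,"ry": 0,"rz": -7,"hand": 0},
    {"dx": 0,"dy": 0,"dz": 0,"rx": 0,"ry": 0,"rz": -7,"hand": 0},
    {"dx": 0,"dy": 0,"dz": 0,"rx": 0,"ry": 0,"rz": -7,"hand": 0}
  ]
}}

```text
clock: 26.65
eef_pos: [0.5986, 0.0228, 0.2064]
eef_rot: [-0.005, 0.843, 0.537, -0.01]
force: [-0.9, 0.5, 0.9]
width: 0.0001
```

>>> {"method": "servo_tool", "body": {
  "increments": [
    {"dx": 0,"dy": 0,"dz": 0,"rx": 0,"ry": 0,"rz": -7,"hand": 0},
    {"dx": 0,"dy": 0,"dz": 0,"rx": 0,"ry": 0,"rz": -7,"hand": 0},
    {"dx": 0,"dy": 0,"dz": 0,"rx": 0,"ry": 0,"rz": -7,"hand": 0},
    {"dx": 0,"dy": 0,"dz": 0,"rx": 0,"ry": 0,"rz": -4,"hand": 0},
    {"dx": 0,"dy": 0,"dz": 0,"rx": 0,"ry": 0,"rz": 0,"hand": 0},
    {"dx": 0,"dy": 0,"dz": 0,"rx": 0,"ry": 0,"rz": 0,"hand": 0}
  ]
}}

```text
clock: 27.15
eef_pos: [0.5958, 0.0207, 0.2096]
eef_rot: [-0.007, 0.702, 0.712, -0.012]
force: [-0.0, 1.0, -0.3]
width: -0.0
```

Run:
```python
from h import *
tool()
d=snap("scene")
for q in("bar","hinge","seat","hole"):
    for x in spotter.tip_of(d,q)[:1]:
        o,c=ray(d,x["point"]); X=o+c*(.022-o[1])/c[1]; print(q,x["p"],np.round(x["point"],1),"at y=.022:",X)
d=snap("wrist","w10.png"); look(d,(("bar",.15),("seat",.07),("hinge",.07)))
```

```text
tcp [0.5958 0.0207 0.2096] grasp [0.5963 0.0208 0.2283] yawx 90.82 tilt [-0.3721 -1.4987] F [-0.047   0.9887 -0.2966] T [ 0.0326  0.0136 -0.003 ] w -1.1259882519355663e-05 t 27.15
bar 0.5 [288.3 123.4] at y=.022: [0.6184 0.022  0.1499]
hinge 0.9 [265.2 167.1] at y=.022: [0.5494 0.022  0.0726]
seat 0.88 [284.2 159. ] at y=.022: [0.6053 0.022  0.0727]
hole 0.76 [283.2 159.1] at y=.022: [0.6022 0.022  0.0735]
bar [(array([285.9, 249.7]), 0.87, array([0.6081, 0.0249, 0.15  ]))]
seat [(array([285.8, 210.4]), 0.64, array([0.605 , 0.0253, 0.07  ]))]
hinge [(array([281.5, 164.5]), 0.6, array([0.5627, 0.0207, 0.07  ]))]
```

>>> {"method": "servo_tool", "body": {
  "increments": [
    {"dx": 0.1,"dy": 0.8,"dz": 0.5,"rx": -0.7,"ry": 0.4,"rz": 0.8,"hand": 0},
    {"dx": 0.1,"dy": 0.8,"dz": 1.0,"rx": -0.7,"ry": 0,"rz": 0,"hand": 0},
    {"dx": 0,"dy": 0.8,"dz": 1.2,"rx": 0,"ry": 0,"rz": 0,"hand": 0},
    {"dx": 0,"dy": 0.2,"dz": 0.7,"rx": 0,"ry": 0,"rz": 0,"hand": 0},
    {"dx": 0,"dy": 0,"dz": 0,"rx": 0,"ry": 0,"rz": 0,"hand": 0},
    {"dx": 0,"dy": 0,"dz": 0,"rx": 0,"ry": 0,"rz": 0,"hand": 0}
  ]
}}

```text
clock: 28.1
eef_pos: [0.6248, 0.0234, 0.1714]
eef_rot: [-0.0, 0.708, 0.706, 0.001]
force: [-0.5, -0.0, 0.2]
width: 0.0001
```

>>> {"method": "servo_tool", "body": {
  "increments": [
    {"dx": -0.05,"dy": 0,"dz": 1.0,"rx": 0,"ry": 0,"rz": 0,"hand": 0},
    {"dx": 0,"dy": 0.2,"dz": 1.0,"rx": 0,"ry": 0,"rz": 0,"hand": 0},
    {"dx": 0,"dy": 0.6,"dz": 1.0,"rx": 0,"ry": 0,"rz": 0,"hand": 0},
    {"dx": 0,"dy": 0.7,"dz": 1.0,"rx": 0,"ry": 0,"rz": 0,"hand": 0},
    {"dx": 0,"dy": 0.6,"dz": 1.0,"rx": 0,"ry": 0,"rz": 0,"hand": 0},
    {"dx": 0,"dy": 0,"dz": 0,"rx": 0,"ry": 0,"rz": 0,"hand": 0}
  ]
}}

```text
clock: 28.6
eef_pos: [0.6476, 0.0226, 0.1163]
eef_rot: [-0.0, 0.708, 0.706, 0.001]
force: [0.0, -0.4, -0.1]
width: 0.0
```

Run:
```python
from h import *
tool()
d=snap("scene")
for q in("bar","hinge","seat","hole"):
    for x in spotter.tip_of(d,q)[:1]:
        o,c=ray(d,x["point"]); X=o+c*(.022-o[1])/c[1]; print(q,x["p"],np.round(x["point"],1),"at y=.022:",X)
d=snap("wrist","w11.png"); look(d,(("bar",.13),("seat",.07),("hinge",.07)))
```

```text
tcp [0.6476 0.0226 0.1163] grasp [0.6476 0.0225 0.135 ] yawx 89.88 tilt [0.0846 0.0452] F [ 0.0186 -0.4473 -0.0794] T [-0.0217  0.0345 -0.0122] w 3.133293808898964e-05 t 28.6
bar 0.6 [289. 124.] at y=.022: [0.6205 0.022  0.148 ]
hinge 0.68 [266.7 168.7] at y=.022: [0.5535 0.022  0.0675]
seat 0.56 [283.4 160.9] at y=.022: [0.6028 0.022  0.069 ]
hole 0.74 [344.5 272.2] at y=.022: [ 0.8537  0.022  -0.3813]
bar [(array([282.2, 228.2]), 0.61, array([0.6169, 0.0241, 0.13  ]))]
seat [(array([282.8, 168.1]), 0.94, array([0.6028, 0.0248, 0.07  ]))]
hinge [(array([278.4, 103.1]), 0.62, array([0.564 , 0.0222, 0.07  ]))]
```

>>> {"method": "servo_tool", "body": {
  "increments": [
    {"dx": 0,"dy": 0,"dz": -1.2,"rx": 0,"ry": 0,"rz": 0,"hand": 0},
    {"dx": 0,"dy": 0,"dz": -2.0,"rx": 0,"ry": 0,"rz": 0,"hand": 0},
    {"dx": 0,"dy": 0,"dz": -2.0,"rx": 0,"ry": 0,"rz": 0,"hand": 0},
    {"dx": 0,"dy": -1.0,"dz": -0.6,"rx": 0,"ry": 0,"rz": 0,"hand": 0},
    {"dx": 0,"dy": -1.0,"dz": 0,"rx": 0,"ry": 0,"rz": 0,"hand": 0},
    {"dx": 0,"dy": -0.8,"dz": 0,"rx": 0,"ry": 0,"rz": 0,"hand": 0},
    {"dx": 0,"dy": 0,"dz": 0,"rx": 0,"ry": 0,"rz": 0,"hand": 0},
    {"dx": 0,"dy": 0,"dz": 0,"rx": 0,"ry": 0,"rz": 0,"hand": 0}
  ]
}}

```text
clock: 29.72
eef_pos: [0.6197, 0.023, 0.1875]
eef_rot: [0.003, 0.708, 0.706, 0.005]
force: [-0.5, -0.0, 0.6]
width: 0.0001
```

Run:
```python
from h import *
tool()
d=snap("wrist"); look(d,(("bar",.15),("hinge",.07)))
```

```text
tcp [0.6197 0.023  0.1875] grasp [0.6195 0.023  0.2062] yawx 89.90 tilt [0.128  0.6043] F [-0.51   -0.0191  0.582 ] T [ 0.0055 -0.007  -0.0533] w 0.00014097184028541378 t 29.7167
bar [(array([278.8, 226.4]), 0.83, array([0.6077, 0.0224, 0.15  ])), (array([284.4, 182. ]), 0.57, array([0.5805, 0.0257, 0.15  ]))]
hinge []
```

>>> {"method": "servo_tool", "body": {
  "increments": [
    {"dx": 0,"dy": -0.5,"dz": 1.0,"rx": 0.5,"ry": 0,"rz": 0,"hand": 0},
    {"dx": 0,"dy": -0.3,"dz": 1.0,"rx": 0,"ry": 0,"rz": 0,"hand": 0},
    {"dx": 0,"dy": 0,"dz": 0.6,"rx": 0,"ry": 0,"rz": 0,"hand": 0},
    {"dx": 0,"dy": 0,"dz": 0,"rx": 0,"ry": 0,"rz": 0,"hand": 0}
  ]
}}

```text
clock: 30.2
eef_pos: [0.6118, 0.0231, 0.157]
eef_rot: [-0.001, 0.708, 0.706, 0.0]
force: [0.7, -0.7, 0.4]
width: 0.0002
```

>>> {"method": "servo_tool", "body": {
  "increments": [
    {"dx": -0.05,"dy": 0.3,"dz": 0.5,"rx": 0,"ry": 0,"rz": 0,"hand": 0},
    {"dx": 0,"dy": 0.6,"dz": 0.5,"rx": 0,"ry": 0,"rz": 0,"hand": 0},
    {"dx": 0,"dy": 0.55,"dz": 0.6,"rx": 0,"ry": 0,"rz": 0,"hand": 0},
    {"dx": 0,"dy": 0.5,"dz": 0.6,"rx": 0,"ry": 0,"rz": 0,"hand": 0},
    {"dx": 0,"dy": 0,"dz": 0,"rx": 0,"ry": 0,"rz": 0,"hand": 0}
  ]
}}

```text
clock: 30.62
eef_pos: [0.634, 0.0225, 0.1318]
eef_rot: [-0.001, 0.708, 0.706, 0.0]
force: [0.8, 0.0, 0.3]
width: -0.0002
```

Run:
```python
from h import *
R,p,g=tool()
d=snap("wrist"); look(d,(("bar",p[2]-.004),("hinge",.07),("seat",.07)))
d=snap("scene")
for q in("bar","seat"):
    for x in spotter.tip_of(d,q)[:1]:
        o,c=ray(d,x["point"]); X=o+c*(.022-o[1])/c[1]; print(q,x["p"],np.round(x["point"],1),"at y=.022:",X)
```

```text
tcp [0.634  0.0225 0.1318] grasp [0.634  0.0224 0.1505] yawx 89.85 tilt [ 0.1471 -0.0936] F [0.78   0.0434 0.3075] T [-0.0389 -0.0492 -0.005 ] w -0.0001667196673160257 t 30.6167
bar []
hinge [(array([278.4, 124.9]), 0.87, array([0.5637, 0.0218, 0.07  ])), (array([280.8, 180.8]), 0.42, array([0.5997, 0.0232, 0.07  ]))]
seat [(array([281.2, 185.2]), 0.79, array([0.6026, 0.0234, 0.07  ]))]
bar 0.6 [296.  131.8] at y=.022: [0.6417 0.022  0.1247]
seat 0.68 [282.5 161.5] at y=.022: [0.6    0.022  0.0685]
```

>>> {"method": "servo_tool", "body": {
  "increments": [
    {"dx": 0,"dy": 0.5,"dz": 0.5,"rx": 0,"ry": 0,"rz": 0,"hand": 0},
    {"dx": 0,"dy": 0.45,"dz": 0.6,"rx": 0,"ry": 0,"rz": 0,"hand": 0},
    {"dx": 0,"dy": 0.4,"dz": 0.7,"rx": 0,"ry": 0,"rz": 0,"hand": 0},
    {"dx": 0,"dy": 0.3,"dz": 0.7,"rx": 0,"ry": 0,"rz": 0,"hand": 0},
    {"dx": 0,"dy": 0.2,"dz": 0.7,"rx": 0,"ry": 0,"rz": 0,"hand": 0},
    {"dx": 0,"dy": 0,"dz": 0,"rx": 0,"ry": 0,"rz": 0,"hand": 0}
  ]
}}

```text
clock: 31.47
eef_pos: [0.6539, 0.0226, 0.0989]
eef_rot: [-0.001, 0.708, 0.706, 0.001]
force: [-0.9, 0.1, -0.6]
width: -0.0003
```

Run:
```python
from h import *
R,p,g=tool()
d=snap("wrist"); look(d,(("hinge",.07),("seat",.07)))
d=snap("scene")
for q in("bar","seat"):
    for x in spotter.tip_of(d,q)[:1]:
        o,c=ray(d,x["point"]); X=o+c*(.022-o[1])/c[1]; print(q,x["p"],np.round(x["point"],1),"at y=.022:",X)
```

```text
tcp [0.6539 0.0226 0.0989] grasp [0.6539 0.0225 0.1176] yawx 89.87 tilt [0.1422 0.0424] F [-0.8791  0.0581 -0.5547] T [-0.0805  0.0144  0.055 ] w -0.00033624691643132325 t 31.4667
hinge [(array([281.8,  90.1]), 0.94, array([0.5632, 0.0238, 0.07  ]))]
seat [(array([283.1, 164.5]), 0.79, array([0.6027, 0.0245, 0.07  ]))]
bar 0.57 [302.9 144.7] at y=.022: [0.664  0.022  0.0881]
seat 0.71 [285.2 162.2] at y=.022: [0.6082 0.022  0.0641]
```

>>> {"method": "servo_tool", "body": {
  "increments": [
    {"dx": 0,"dy": 0.5,"dz": 0.2,"rx": 0,"ry": 0,"rz": 0,"hand": 0},
    {"dx": 0,"dy": 0.4,"dz": 0.4,"rx": 0,"ry": 0,"rz": 0,"hand": 0},
    {"dx": 0,"dy": 0,"dz": 0.4,"rx": 0,"ry": 0,"rz": 0,"hand": 0},
    {"dx": 0,"dy": 0,"dz": 0.3,"rx": 0,"ry": 0,"rz": 0,"hand": 0},
    {"dx": 0,"dy": 0,"dz": 0.2,"rx": 0,"ry": 0,"rz": 0,"hand": 0},
    {"dx": 0,"dy": 0,"dz": 0,"rx": 0,"ry": 0,"rz": 0,"hand": 0}
  ]
}}

```text
clock: 32.27
eef_pos: [0.6654, 0.0228, 0.0862]
eef_rot: [0.001, 0.708, 0.706, 0.003]
force: [0.3, -0.2, -0.6]
width: -0.0003
```

Run:
```python
from h import *
R,p,g=tool()
d=snap("wrist"); look(d,(("hinge",.07),("seat",.07),("bar",.08)))
d=snap("scene")
for q in("bar","seat"):
    for x in spotter.tip_of(d,q)[:1]:
        o,c=ray(d,x["point"]); X=o+c*(.022-o[1])/c[1]; print(q,x["p"],np.round(x["point"],1),"at y=.022:",X)
```

```text
tcp [0.6654 0.0228 0.0862] grasp [0.6653 0.0227 0.1049] yawx 89.87 tilt [0.1694 0.3499] F [ 0.3467 -0.1955 -0.6256] T [-0.0528 -0.0242 -0.0138] w -0.0002927507555665847 t 32.2667
hinge [(array([278.7,  67.9]), 0.87, array([0.5644, 0.0225, 0.07  ]))]
seat [(array([281. , 146.2]), 0.69, array([0.6026, 0.0236, 0.07  ]))]
bar [(array([280.7, 254.6]), 0.56, array([0.6561, 0.0233, 0.08  ]))]
bar 0.55 [305.  151.4] at y=.022: [0.6712 0.022  0.0697]
seat 0.92 [283.6 159.5] at y=.022: [0.6034 0.022  0.0721]
```

>>> {"method": "servo_tool", "body": {
  "increments": [
    {"dx": 0,"dy": -0.2,"dz": 0.2,"rx": 0.3,"ry": 0,"rz": 0,"hand": 0},
    {"dx": 0,"dy": 0,"dz": 0.2,"rx": 0,"ry": 0,"rz": 0,"hand": 0},
    {"dx": 0,"dy": 0,"dz": 0.2,"rx": 0,"ry": 0,"rz": 0,"hand": 0},
    {"dx": 0,"dy": 0,"dz": 0,"rx": 0,"ry": 0,"rz": 0,"hand": 0}
  ]
}}

```text
clock: 32.95
eef_pos: [0.664, 0.0229, 0.081]
eef_rot: [-0.0, 0.708, 0.706, 0.002]
force: [-0.4, -0.0, -0.2]
width: -0.0
```

Bar is about to meet the tip. I'm pressing in small steps.

>>> {"method": "servo_tool", "body": {
  "increments": [
    {"dx": 0,"dy": 0,"dz": 0.12,"rx": 0,"ry": 0,"rz": 0,"hand": 0},
    {"dx": 0,"dy": 0,"dz": 0.12,"rx": 0,"ry": 0,"rz": 0,"hand": 0},
    {"dx": 0,"dy": 0,"dz": 0.12,"rx": 0,"ry": 0,"rz": 0,"hand": 0}
  ]
}}

```text
clock: 33.2
eef_pos: [0.6647, 0.023, 0.0775]
eef_rot: [0.0, 0.708, 0.706, 0.003]
force: [1.5, -0.1, 4.2]
width: -0.0001
```

>>> {"method": "servo_tool", "body": {
  "increments": [
    {"dx": 0,"dy": 0,"dz": 0.15,"rx": 0,"ry": 0,"rz": 0,"hand": 0},
    {"dx": 0,"dy": 0,"dz": 0.15,"rx": 0,"ry": 0,"rz": 0,"hand": 0}
  ]
}}

```text
clock: 33.37
eef_pos: [0.666, 0.023, 0.0753]
eef_rot: [0.001, 0.708, 0.706, 0.004]
force: [0.7, -0.8, 3.7]
width: -0.0002
```

>>> {"method": "servo_tool", "body": {
  "increments": [
    {"dx": 0,"dy": -0.1,"dz": 0.15,"rx": 0.2,"ry": 0,"rz": 0,"hand": 0},
    {"dx": 0,"dy": 0,"dz": 0.15,"rx": 0,"ry": 0,"rz": 0,"hand": 0}
  ]
}}

```text
clock: 33.53
eef_pos: [0.6655, 0.0231, 0.0725]
eef_rot: [0.0, 0.708, 0.706, 0.003]
force: [-0.4, -0.3, 0.2]
width: -0.0001
```

Run:
```python
from h import *
R,p,g=tool()
d=snap("wrist","w12.png"); look(d,(("hinge",.07),("seat",.07),("bar",.07)))
d=snap("scene")
for q in("bar","seat"):
    for x in spotter.tip_of(d,q)[:1]:
        o,c=ray(d,x["point"]); X=o+c*(.022-o[1])/c[1]; print(q,x["p"],np.round(x["point"],1),"at y=.022:",X)
```

```text
tcp [0.6655 0.0231 0.0725] grasp [0.6654 0.023  0.0912] yawx 89.85 tilt [0.2097 0.248 ] F [-0.3826 -0.2765  0.2093] T [-0.0354  0.0624 -0.0066] w -0.00011897247560311329 t 33.5333
hinge [(array([281.3,  62.1]), 0.95, array([0.5632, 0.024 , 0.07  ]))]
seat [(array([282.3, 148.9]), 0.59, array([0.602 , 0.0244, 0.07  ]))]
bar [(array([281.8, 251.7]), 0.67, array([0.6526, 0.0241, 0.07  ]))]
bar 0.67 [301.9 158.5] at y=.022: [0.6612 0.022  0.0555]
seat 0.95 [285.  162.9] at y=.022: [0.6076 0.022  0.0627]
```

>>> {"method": "servo_tool", "body": {
  "increments": [
    {"dx": 0,"dy": 0,"dz": -1.0,"rx": 0,"ry": 0,"rz": 0,"hand": 0},
    {"dx": 0,"dy": 0,"dz": -2.0,"rx": 0,"ry": 0,"rz": 0,"hand": 0},
    {"dx": 0,"dy": 0,"dz": -3.0,"rx": 0,"ry": 0,"rz": 0,"hand": 0},
    {"dx": 0,"dy": 0,"dz": -3.5,"rx": 0,"ry": 0,"rz": 0,"hand": 0},
    {"dx": 0,"dy": 0,"dz": -3.5,"rx": 0,"ry": 0,"rz": 0,"hand": 0},
    {"dx": 2.0,"dy": -2.5,"dz": -1.0,"rx": 0,"ry": 0,"rz": 0,"hand": 0},
    {"dx": 2.0,"dy": -2.5,"dz": 0,"rx": 0,"ry": 0,"rz": 0,"hand": 0},
    {"dx": 0,"dy": 0,"dz": 0,"rx": 0,"ry": 0,"rz": 0,"hand": 0}
  ]
}}

```text
clock: 34.55
eef_pos: [0.6141, 0.0627, 0.2227]
eef_rot: [0.0, 0.709, 0.705, 0.003]
force: [-0.7, 1.0, 0.6]
width: 0.0
```

Run:
```python
from h import *
R,p,g=tool()
d=snap("wrist","w13.png"); look(d,(("hinge",.07),("seat",.07),("bar",.063),("hole",.07)))
rw=[x["point"] for x in spotter.tip_of(d,"bar")[:1]]; dw=d
d=snap("scene","s7.png")
for q in("bar","hinge","seat","hole"):
    for x in spotter.tip_of(d,q)[:1]:
        o,c=ray(d,x["point"]); X=o+c*(.022-o[1])/c[1]; print(q,x["p"],np.round(x["point"],1),"at y=.022:",X)
        if q=="bar" and rw: print(tri([ray(dw,rw[0]),ray(d,x["point"])]))
a=cv2.resize(d["frame"][125:200,240:340],(480,360),interpolation=cv2.INTER_CUBIC)
b=cv2.resize(dw["frame"][0:420,140:420],(320,480)); o=np.zeros((480,800,3),np.uint8); o[:360,:480]=a; o[:,480:]=b
cv2.imwrite("pics/fin.png",o)
```

```text
tcp [0.6141 0.0627 0.2227] grasp [0.614  0.0626 0.2414] yawx 89.64 tilt [0.2585 0.3054] F [-0.7491  1.0432  0.5738] T [0.0368 0.0092 0.0156] w 9.65812428841241e-06 t 34.55
hinge [(array([234.6, 136.4]), 0.88, array([0.5607, 0.0222, 0.07  ]))]
seat [(array([240.1, 180.6]), 0.82, array([0.6024, 0.0258, 0.07  ]))]
bar [(array([241.5, 228.7]), 0.83, array([0.654 , 0.0241, 0.063 ])), (array([234.9, 179.7]), 0.4, array([0.6032, 0.0199, 0.063 ]))]
hole [(array([233. , 181.5]), 0.67, array([0.6032, 0.019 , 0.07  ]))]
bar 0.4 [302.2 158. ] at y=.022: [0.6622 0.022  0.0564]
(array([0.6588, 0.0218, 0.0565]), [np.float64(2.3804984106770037), np.float64(2.380498410676871)])
hinge 0.56 [264.9 165.2] at y=.022: [0.5487 0.022  0.0773]
seat 0.85 [284.7 161.3] at y=.022: [0.6067 0.022  0.0668]
hole 0.7 [280.5 161.3] at y=.022: [0.5941 0.022  0.071 ]
```

View pics/fin.png

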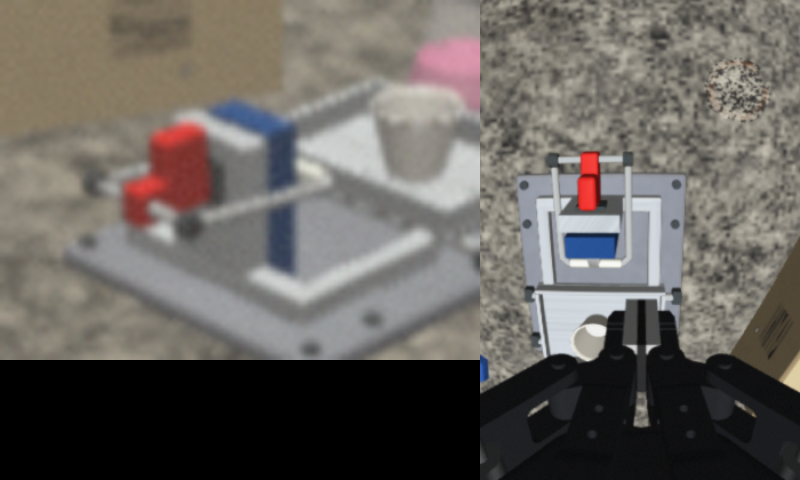

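The final view shows the pin's tip covering the middle of the white bar at (595,263) in the right-hand picture, so the bar has snapped under the tip. The flange lies against the tray lug near (590,205), the lugs are in line, and the gripper is clear.

```bash
python3 -c "
from h import *
print(env.hand_in()); tool()"
```

```text
the job is handed in; nothing more can be done
None
the job is handed in; nothing more can be done
```

The tray is locked and the job is handed in at about 35 s of the 72 s allowed; the hand-in gives no verdict.

**What I did:** I lifted the pin off its rest and found the tray lug's hole without a hard contact. I then drew the tray about 10 mm to the right, with about 3 N of side force, and pushed the pin in until it stopped firmly at about 5 N. I swung the ring over while holding its bar and let go at about 120°. With the fingers shut, I pressed the bar down. The force peaked at about 4 N in the readings and fell to almost nothing, as it does when the bar snaps past.

**Last checks:**
- **Bar:** the final picture shows the tip over the middle of the bar. The two cameras put the bar roughly 13 mm below the pin's axis, near the ring's stop, with a 2.4 mm disagreement between them.
- **Pin home:** the wrist camera has the flange face within about 1 mm of the hole point.
- **Gripper:** it was well clear, touching nothing.

**What disagreed or went wrong:**
- The scene camera's network readings for flange and hole scattered by 5 to 12 mm, so I relied on the wrist view and the feel of the stop.
- My first move to press the ring down passed in front of the bar without touching it, so I repeated it.
- While I swung the ring, the bar slid a few millimetres down in the pads. Wrist force peaked at about 6 N then, and the flange readings showed no clear shift.

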